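Wipe the chips off the tilted carving board into the chip trap and shut its gate

TASK

Clear the tilted carving board: wipe all four wood chips along it with the scraper block, off its end into the chip trap, without handling the chips or bumping the clamped neck blank. Then stand the scraper block upright on the bench again and slide the trap's gate fully shut until its spring tab clicks. Leave the other tools where they are.

Things in the scene. Friction and masses are not known exactly. Their poses are not given: they have to be found in the camera images.
- station: Fixed frame of the board with a plywood chip trap box at its -y end. Axes: x away from the robot at yaw 0, y left, z up; origin on the bench. Two aluminium runners for the gate, up to 108 mm high, reach from the box to y -385 mm along x -125 and +80 mm; the near one carries the steel ledge post at y -249 mm.
- mouth (a point): Centre of the trap's open mouth (funnel collar), 125 mm above the bench; axes as the station's. The mouth spans x -97 to +97 mm, y -60 to +60 mm from here; the board's end edge overhangs it at y +55 mm. Collar walls are 6 mm thick, their rim at this height in front (-x) and at the outer side (-y), 85 mm higher at the back (+x).
- board: Fixed brown carving board, 24 degrees slope down towards the robot. Origin: on its surface at the inner face of the ledge, at the end by the trap; x up the slope, y along the ledge away from the trap, z square out of the surface. Surface 280 (x) by 280 mm (y), both y ends open; ledge 18 mm high at x -16 to 0. Above x 180 mm are the neck and two toggle clamps, up to 85 mm high.
- neck: Maple guitar neck blank clamped across the upper part of the board, 34 mm high, not to be bumped; it covers board x 183 to 241 mm and y 10 to 335 mm. Fixed. Origin: on the board's surface at board x 212, y 145 mm; axes as the board's.
- scraper: Scraper block 160 long (x), 34 thick (y), 82 mm tall, about 0.25 kg: black rubber foot 160 x 34 x 14 mm with a steel strip, red body 28 mm thick up to 48 mm, on top a beech grip 116 mm long and 24 mm thick from 48 to 82 mm. Stands upright on the bench left of the board. Origin: centre of the foot's underside, z up. Grip it across y.
- chip1: Loose pale wood chip 1 of 4, about 66 x 21 x 9 mm (a rough ridge makes it 12 mm), 12 g, lying on the tilted board between the ledge and the neck (chip1 nearest the trap, chip4 farthest). Origin: centre of its underside; x along its length, z out of its flat side.
- chip2: Loose pale wood chip 2 of 4, about 66 x 21 x 9 mm (a rough ridge makes it 12 mm), 12 g, lying on the tilted board between the ledge and the neck (chip1 nearest the trap, chip4 farthest). Origin: centre of its underside; x along its length, z out of its flat side.
- chip3: Loose pale wood chip 3 of 4, about 66 x 21 x 9 mm (a rough ridge makes it 12 mm), 12 g, lying on the tilted board between the ledge and the neck (chip1 nearest the trap, chip4 farthest). Origin: centre of its underside; x along its length, z out of its flat side.
- chip4: Loose pale wood chip 4 of 4, about 66 x 21 x 9 mm (a rough ridge makes it 12 mm), 12 g, lying on the tilted board between the ledge and the neck (chip1 nearest the trap, chip4 farthest). Origin: centre of its underside; x along its length, z out of its flat side.
- trap_floor (a point): Centre of the chip trap's inner floor, 6 mm above the bench; axes as the station's. The inside of the box measures 195 (x) x 120 (y) mm; the slide gate runs 80 mm above this point.
- gate (a joint): Opening of the aluminium slide gate in m: 0 shut at its stop, 0.118 drawn right out; starts open. It slides level under the collar; shutting moves it towards the station's +y, against about 1 N of friction. At 0.016 its orange spring tab meets the steel ledge post; about 5 N push it past by about 0.006, then it clicks, draws the gate to under 0.002 and locks it there.
- gate_pull (a point): Middle of the top of the gate's beech pull: an upright bar 90 mm long (station x), 12 mm thick (station y), 40 mm high, top 130 mm above the bench, on the outer end of the gate; moves with the gate. Axes as the station's. When the gate is shut 53 mm stay free between the pull and the collar.
- plane: Bystander: small dark steel hand plane with walnut knob and tote, 170 x 50 x 70 mm, lying on the bench. Origin: centre of its sole.
- clamp: Bystander: steel F-clamp with walnut handle, 230 mm long, lying flat on the bench. Origin: under the middle of its bar.
- gouge: Bystander: carving gouge, beech handle and steel blade, 230 mm long, lying on the bench near the foot of the board. Origin: under its ferrule.
- mallet: Bystander: dark round carver's mallet, 86 mm across and 220 mm tall, standing on its head. Origin: centre of its underside.
- glue: Bystander: yellow glue bottle with orange cap, 68 mm across and 170 mm tall. Origin: centre of its underside.
- square: Bystander: try square, walnut stock 110 mm and steel blade 170 mm, lying flat. Origin: under the middle of its stock.

How it is judged:
By the outcome, as a careful person would: the job done as asked, in the order asked, and still so for the second after the job is handed in, with the robot touching nothing.
It also fails if it takes over 72 s, if anything falls off the work surface, if the arm or the gripper's body presses on something with over 40 N, if the wrist force passes 120 N, or if a joint passes its speed limit or range.

ROBOT

A 6-joint arm with a two-finger parallel gripper is mounted at the origin on the work surface. World frame = base frame: x ahead of the robot, y to its left, z up, the work surface at z = 0. Lengths are in m, angles in rad, forces in N, time in s.
With the tool pointing down it reaches from about 0.275 to 1 m from the base axis. Payload 8.4 kg.
Tool frame: the origin (TCP) lies on the centre line of the jaws, within the pads' length; the fingertips stand 19 mm ahead of it and the grasp point (between the pads) is the TCP; z points along the fingers, y is the direction in which the jaws open and shut (so a half turn about z gives the same grasp; the last joint's range is limited). The gripper opens to 85 mm and grips with 20 to 120 N. Pads are 22 mm wide; open, the fingers measure 114 mm over their backs; the gripper's body (76 mm by 85 mm) begins 54 mm behind the grasp point. The pads swing forward as they close: fully open they stand 13 mm farther back than shut.
Start: joints at [-1.286, 0.353, 1.633, -0, 1.155, -0.002], TCP at [0.177, -0.599, 0.25] pointing down, gripper open.
Joint ranges: [-2.63, 2.63], [-0.92, 2.1], [0.06, 2.66], [-1.3, 4.44], [0, 2.69], [-3.02, 3.02]. Speed limits (rad/s): [2.22, 2.22, 2.79, 3.14, 3.14, 3.14].

INTERFACE

Orientations are given as a unit quaternion [w, x, y, z].
In Python, from bench import bot gives the robot as it stands.
- The arm moves only by the shell command python3 -m jog 'ROWS' [FORCE]. ROWS is JSON, a list of rows, each an object with "gripper": the finger opening in cm, from 0 to 8.54; "xyz": the shift along the tool's x, y, z in cm, a list of three; "delta_rot": the turn, a rotation vector about the tool's x, y, z in degrees, a list of three. A call has 1 to 5 rows; each row is the pose to reach, as a shift and turn from the pose commanded when the call began, along the tool's axes at that moment; what a row does not reach only later rows make up. A row lasts 1/8 s, in which the tool goes at most 62.5 mm and 10.7 degrees, less where a joint would pass 70% of its speed; a pose out of reach is approached as far as the arm can. A call with a gripper value outside its range is refused whole. The fingers move at their own pace and stop on an object; FORCE is the grip in N (left out, the last holds). Time passes only in rows, so rows that repeat a pose let the fingers close. It gives the time, the measured TCP pose, the force and the opening at its end, in the units of the state.
- bot.get_obs(): the state, without advancing time (a new reading comes with each control period).
- bot.read_camera(name): name is "side" or "top"; returns a dict with "img" (420x560x3 uint8, red, green, blue), "fx", "fy", "cx", "cy" (pixels), "k1" (the pictures are not rectified: a ray, as slopes to the right and down, at radius r is drawn at 1 + k1 r^2 times it, then the intrinsics apply), "R" (3x3) and "t" (3): a world point X has camera coordinates R X + t. Camera axes: x right, y down, z forward; pixel columns grow to the right and rows downward; lengths in m; the calibration is good to about 2 mm. A picture is of the moment at which its call begins. There is no depth.
- bot.job_done(): hands the job in, once; it reports no verdict.
The state is a dict: "clock": time; "joints": joint angles; "joint_velocities": joint speeds; "joint_torque": joint torques, N m; "tool_pos": TCP position; "eef_rot": TCP orientation; "wrist_force": force on the tool from outside, world axes, zero at the start; "torque": the same for the moment, N m; "finger_gap": finger opening in m.
Only numpy, scipy, OpenCV 4.12 (cv2) and the standard library are available. Lean on these libraries where they do the work, as an engineer would, in place of code of your own. Each camera call takes 0.05 s, during which the arm holds its last target.

## Working session

There is one attempt and no reset: what is moved stays moved. The work goes in short steps, Python scripts to look and compute and a shell command to move; the robot and the scene stay as the last step left them, time stands still between calls to the robot, and variables do not carry over. Pictures are saved under pics/ and viewed, and the job is handed in when it is done.

```bash
mkdir -p pics; ls
cat > h.py <<'E'
import numpy as np, cv2
from bench import bot
def snap(n,f):
    c=bot.read_camera(n); cv2.imwrite(f,cv2.cvtColor(c['img'],cv2.COLOR_RGB2BGR)); return c
def crop(c,f,u0,v0,u1,v1,s):
    im=c['img'][v0:v1,u0:u1]; cv2.imwrite(f,cv2.cvtColor(cv2.resize(im,None,fx=s,fy=s,interpolation=cv2.INTER_CUBIC),cv2.COLOR_RGB2BGR))
def proj(c,X):
    p=np.array(c['R'])@np.asarray(X,float)+np.array(c['t']); a,b=p[:2]/p[2]; k=1+c['k1']*(a*a+b*b)
    return np.array([c['fx']*a*k+c['cx'],c['fy']*b*k+c['cy']])
def ray(c,u,v):
    K=np.array([[c['fx'],0,c['cx']],[0,c['fy'],c['cy']],[0,0,1]],float)
    q=cv2.undistortPoints(np.array([[[u,v]]],float),K,np.array([c['k1'],0,0,0,0],float))[0,0]
    R=np.array(c['R']); return -R.T@np.array(c['t']), R.T@np.array([q[0],q[1],1])
def onz(c,u,v,z):
    o,d=ray(c,u,v); return o+d*(z-o[2])/d[2]
E
python3 - <<'E'
from h import *
print(bot.get_obs())
for n in('side','top'):
    c=snap(n,f'pics/{n}0.png'); print(n,{k:v for k,v in c.items() if k!='img'})
E
```

```text
pics
{'clock': 0.0, 'joints': array([-1.28642687e+00,  3.53675206e-01,  1.63413681e+00, -2.22871661e-05,
        1.15518913e+00, -2.41599642e-03]), 'joint_velocities': array([-0.00011483, -0.0005645 , -0.0017645 , -0.00011854, -0.00259103,
       -0.00029241]), 'joint_torque': array([-2.22220493e-03, -6.05258489e+01, -3.42068696e+01, -3.19192368e-04,
        9.41037841e-03, -7.14289907e-07]), 'tool_pos': array([ 0.17665212, -0.59904752,  0.24954361]), 'eef_rot': array([-6.95830712e-04,  9.89735977e-01,  1.42906262e-01, -1.09044911e-04]), 'wrist_force': array([ 0.52164628, -0.33873324, -0.01308125]), 'torque': array([-0.0244942 , -0.01773815,  0.04054872]), 'finger_gap': 0.08521599147834269}
side {'fx': 537.8333796500937, 'fy': 537.8333796500937, 'cx': 279.05715616314035, 'cy': 215.0500868276098, 'k1': -0.08690526387386616, 'R': array([[-0.99768446, -0.06746725, -0.00859539],
       [-0.03513544,  0.61948269, -0.78422362],
       [ 0.05823411, -0.78210572, -0.62041875]]), 't': array([0.47165125, 0.09392926, 1.67493218])}
top {'fx': 457.60720380457354, 'fy': 457.60720380457354, 'cx': 274.84566673891686, 'cy': 212.51230704137257, 'k1': -0.02404307001374099, 'R': array([[ 1.46412481e-03, -9.99939526e-01, -1.08995324e-02],
       [-9.88512157e-01,  2.00075812e-04, -1.51141245e-01],
       [ 1.51134285e-01,  1.09956099e-02, -9.88452085e-01]]), 't': array([0.02854198, 0.51804071, 1.52307698])}
```

View pics/side0.png

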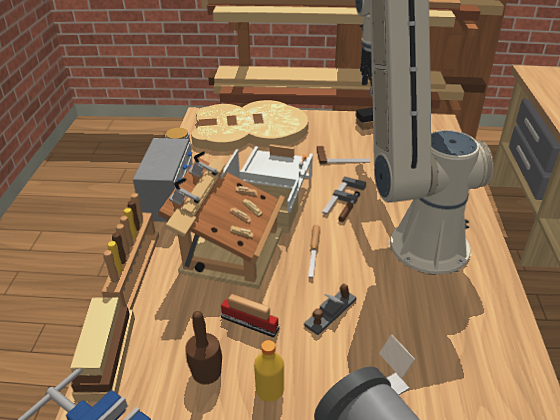

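View pics/top0.png

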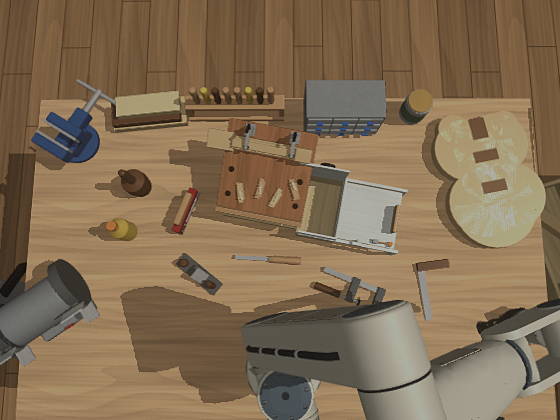

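Run:
```python
from h import *
c=bot.read_camera('top'); crop(c,'pics/t1.png',160,110,420,270,3)
c=bot.read_camera('side'); crop(c,'pics/s1.png',120,120,370,340,3)
```

```text
(no output)
```

View pics/t1.png

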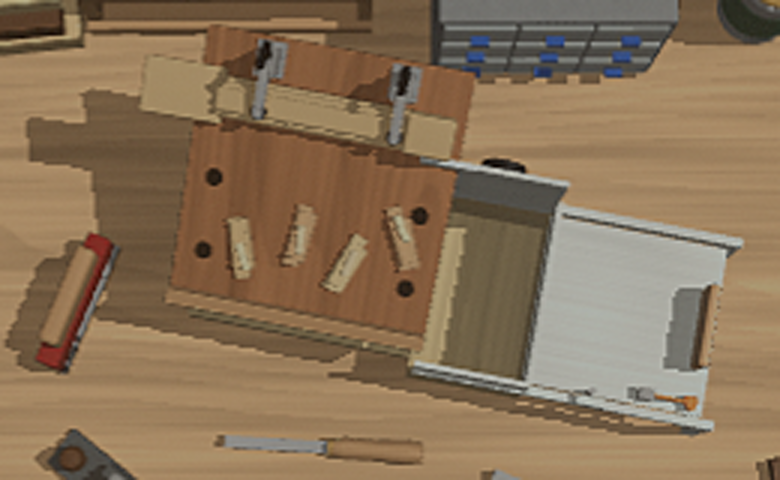

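View pics/s1.png

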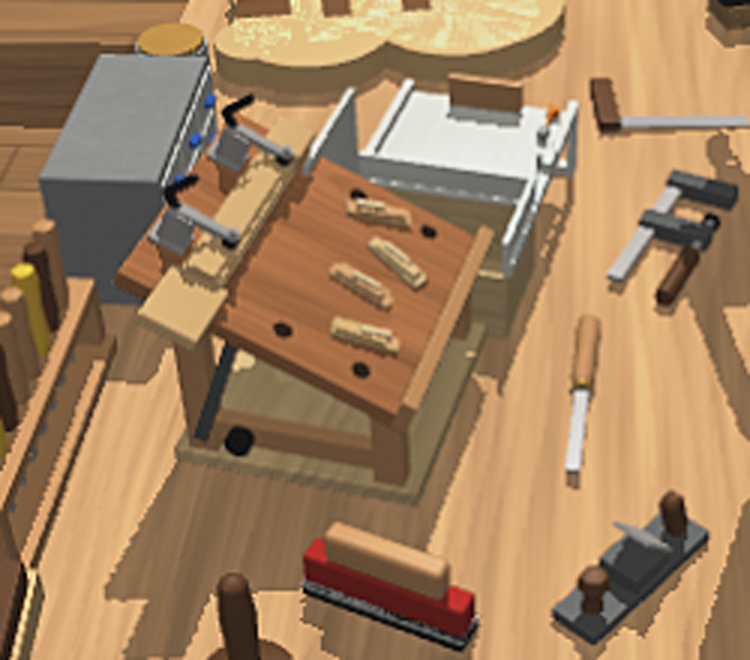

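Run:
```python
from h import *
c=bot.read_camera('top'); crop(c,'pics/t2.png',200,110,330,205,6);crop(c,'pics/t3.png',290,155,415,255,6)
crop(c,'pics/t4.png',150,170,230,250,7)
c=bot.read_camera('side'); crop(c,'pics/s2.png',155,150,290,290,5);crop(c,'pics/s3.png',210,135,330,240,6);crop(c,'pics/s4.png',210,285,300,345,8)
print(bot.get_obs()['clock'])
```

```text
0.3
```

View pics/t2.png

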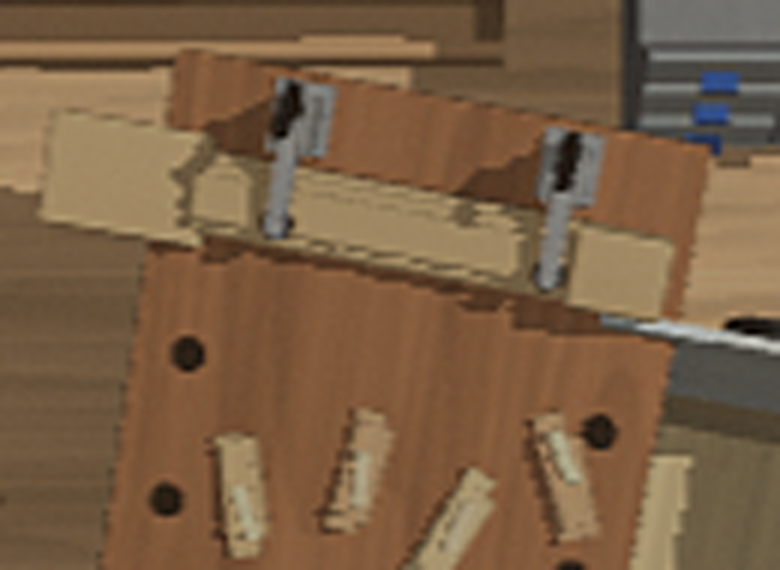

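View pics/t3.png

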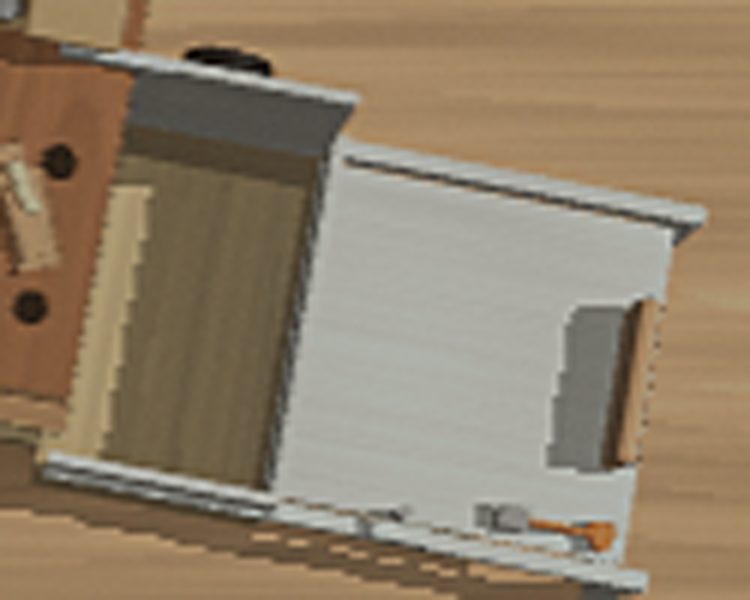

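View pics/t4.png

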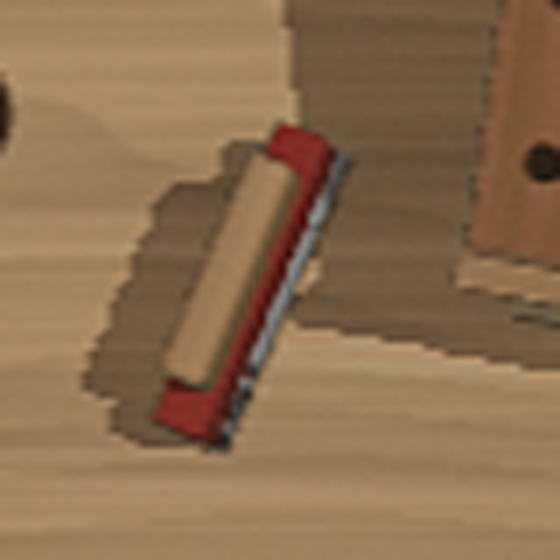

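View pics/s2.png

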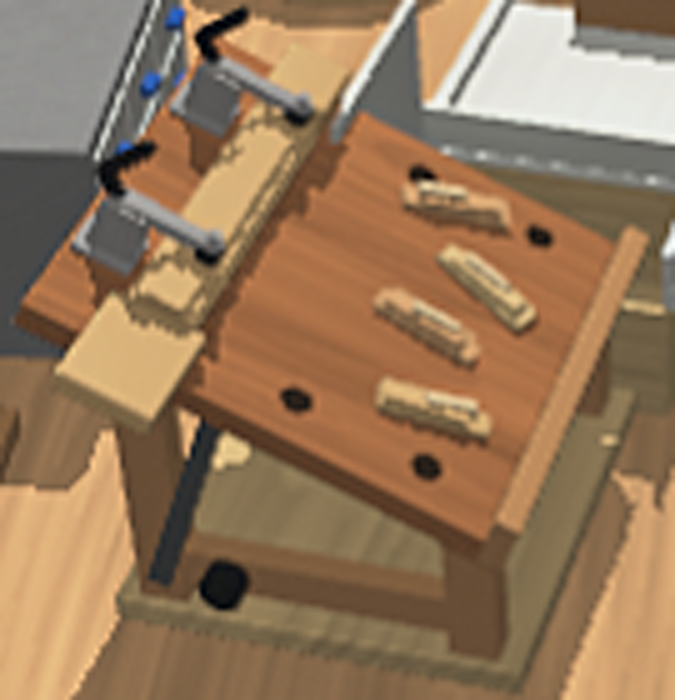

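View pics/s3.png

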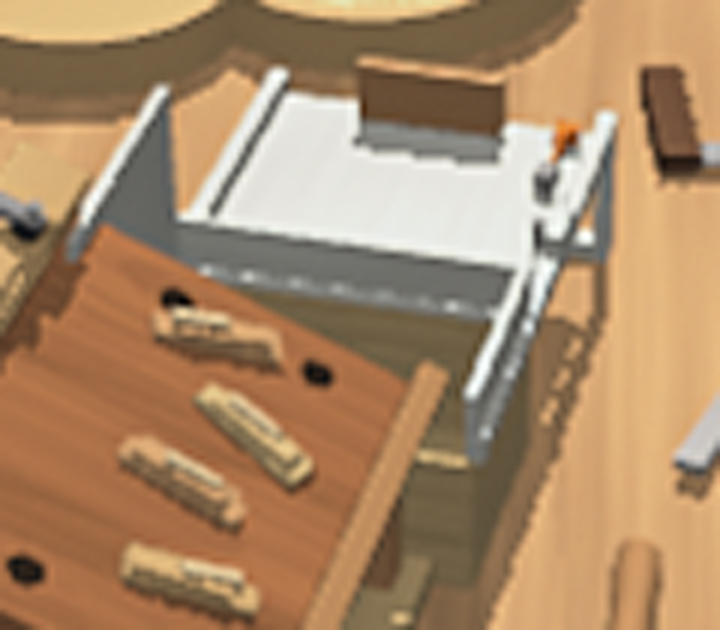

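View pics/s4.png

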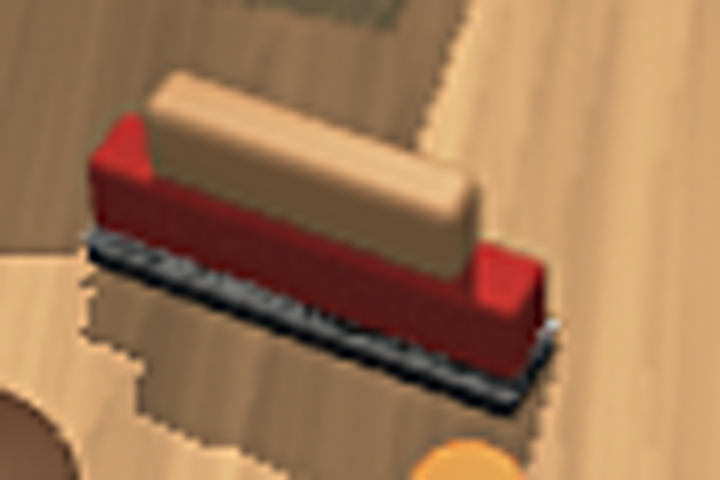

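```bash
cat > fit.py <<'E'
from h import *
from scipy.optimize import least_squares
from scipy.spatial.transform import Rotation as Ro
ct=bot.read_camera('top'); cs=bot.read_camera('side')
def px(U,V,s,u0,v0): return np.array([(U+.5)/s-.5+u0,(V+.5)/s-.5+v0])
T2=(6,200,110);T3=(6,290,155);T4=(7,150,170);S2=(5,155,150);S3=(6,210,135);S4=(8,210,285)
B=[(ct,T2,178,52,(280,280,0)),(ct,T2,710,152,(280,0,0)),(ct,T2,52,110,(241,335,34)),(ct,T2,42,220,(183,335,34)),
(ct,T2,662,318,(183,10,34)),(ct,T2,672,238,(241,10,34)),
(cs,S2,625,228,(0,0,18)),(cs,S2,648,235,(-16,0,18)),(cs,S2,497,525,(0,280,18)),(cs,S2,520,530,(-16,280,18)),
(cs,S2,18,318,(280,280,0)),(cs,S2,58,370,(241,335,34)),(cs,S2,152,412,(183,335,34))]
M=[(ct,T3,358,97,(103,-66,85)),(ct,T3,270,502,(-103,-66,0)),(cs,S3,165,90,(100,-66,85))]
def Rb(yaw): return Ro.from_euler('zyx',[yaw,np.radians(-24),0]).as_matrix()
def Rz(yaw): return Ro.from_euler('z',yaw).as_matrix()
def bw(p,X): return p[:3]+Rb(p[3])@(np.array(X)/1e3)
def mo(p):   # mouth centre
    off=np.array([p[4],-.055,0]); o=p[:3]+Rz(p[3])@off; o[2]=.125; return o
def mw(p,X): return mo(p)+Rz(p[3])@(np.array(X)/1e3)
def res(p,full=False):
    r=[]
    for L,f in((B,bw),(M,mw)):
        for c,C,U,V,X in L: r.append(proj(c,f(p,X))-px(U,V,*C))
    r=np.array(r); return r if full else r.ravel()
p0=[.45,0.05,.15,-.2,.07]
s=least_squares(res,p0,loss='soft_l1'); p=s.x
if __name__=='__main__':
    print(p,np.degrees(p[3])); print(np.round(res(p,True),1).tolist()); print('mouth',mo(p))
    np.save('board.npy',p)
    # gate pull at z=.13
    for U,V in((650,302),(625,466)): print('pull top edge',onz(ct,*px(U,V,*T3),.13))
    for U,V in((360,58),(505,80)): print('pull side edge',onz(cs,*px(U,V,*S3),.13))
    # chips
    nrm=Rb(p[3])[:,2]
    for name,ends in dict(c1=((550,415),(580,540)),c2=((480,475),(405,580)),c3=((375,412),(340,530)),c4=((235,437),(245,555))).items():
        for U,V in ends:
            o,d=ray(ct,*px(U,V,*T2)); q=o+d*(nrm@(p[:3]+nrm*.009-o))/(nrm@d); print(name,np.round(Rb(p[3]).T@(q-p[:3])*1e3))
    # scraper: grip top z .082
    for U,V in((280,160),(190,380)): print('sc top',onz(ct,*px(U,V,*T4),.082))
    for U,V in((170,85),(460,190)): print('sc side',onz(cs,*px(U,V,*S4),.082))
    for U,V in((268,130),(330,150),(155,420),(215,440)): print('body top',onz(ct,*px(U,V,*T4),.048))
    for U,V in((130,115),(92,160),(545,265),(515,310)): print('body side',onz(cs,*px(U,V,*S4),.048))
E
python3 fit.py
```

```text
[ 0.48683224 -0.05451911  0.09740712 -0.1846252   0.05814776] -10.57824459401492
[[-0.3, -0.3], [-0.4, -0.4], [-0.3, 0.3], [-1.3, 0.7], [-1.0, 3.4], [1.1, -1.7], [-1.8, 5.1], [-1.9, 6.1], [-0.8, -0.1], [-0.1, 1.6], [0.4, -1.6], [0.5, -2.9], [1.8, -1.0], [0.4, -0.3], [0.7, 0.4], [0.3, -1.8]]
mouth [ 0.53389498 -0.11925905  0.125     ]
pull top edge [ 0.52884428 -0.36828796  0.13      ]
pull top edge [ 0.44042035 -0.35154359  0.13      ]
pull side edge [ 0.52995914 -0.36334881  0.13      ]
pull side edge [ 0.44303837 -0.34294913  0.13      ]
c1 [129.  55.   9.]
c1 [65. 26.  9.]
c2 [90. 85.  9.]
c2 [ 26. 114.   9.]
c3 [114. 146.   9.]
c3 [ 47. 153.   9.]
c4 [ 87. 217.   9.]
c4 [ 24. 201.   9.]
sc top [0.5797146  0.31445804 0.082     ]
sc top [0.47349431 0.3541439  0.082     ]
sc side [0.57677252 0.32361582 0.082     ]
sc side [0.47813596 0.36320605 0.082     ]
body top [0.60145557 0.32767337 0.048     ]
body top [0.59142067 0.29687145 0.048     ]
body top [0.45830663 0.3782647  0.048     ]
body top [0.44859567 0.34876732 0.048     ]
body side [0.59492395 0.30654147 0.048     ]
body side [0.60466166 0.32740971 0.048     ]
body side [0.45130776 0.36343353 0.048     ]
body side [0.45958914 0.38278652 0.048     ]
```

```bash
cat > ov.py <<'E'
from fit import *
p=np.load('board.npy')
def draw(c,C,w,h,f):
    s,u0,v0=C; im=cv2.resize(c['img'][v0:v0+h,u0:u0+w],None,fx=s,fy=s,interpolation=cv2.INTER_CUBIC)[:,:,::-1].copy()
    def pl(fn,P,col):
        q=np.array([(proj(c,fn(p,X))-[u0,v0]+.5)*s-.5 for X in P]).astype(int); cv2.polylines(im,[q],True,col,1)
    pl(bw,[(0,0,0),(280,0,0),(280,280,0),(0,280,0)],(0,255,255))
    pl(bw,[(0,0,18),(-16,0,18),(-16,280,18),(0,280,18)],(255,0,255))
    pl(bw,[(183,10,34),(241,10,34),(241,335,34),(183,335,34)],(0,255,0))
    pl(mw,[(97,60,0),(97,-60,0),(-97,-60,0),(-97,60,0)],(255,255,0))
    pl(mw,[(97,60,85),(97,-60,85),(103,-60,85),(103,60,85)],(255,0,0))
    cv2.imwrite(f,im)
draw(ct,(5,200,110),150,115,'pics/ovt.png'); draw(cs,(5,155,140),155,115,'pics/ovs.png')
E
python3 ov.py
```

```text
(no output)
```

View pics/ovt.png

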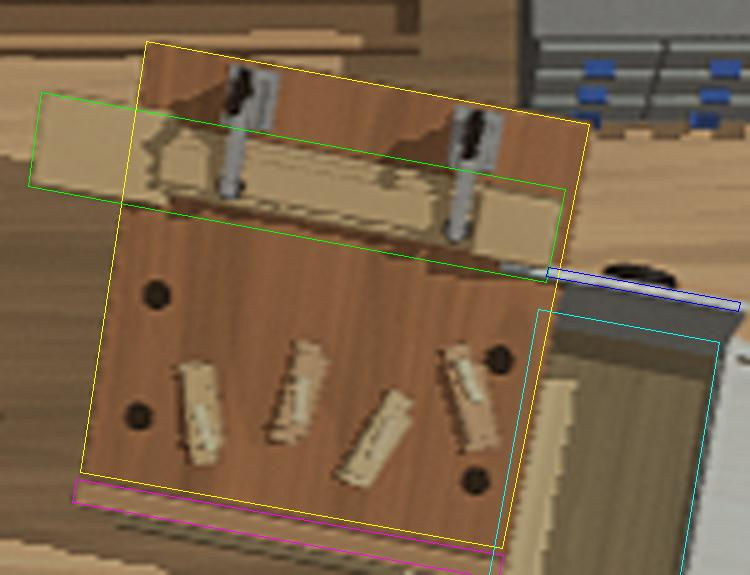

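View pics/ovs.png

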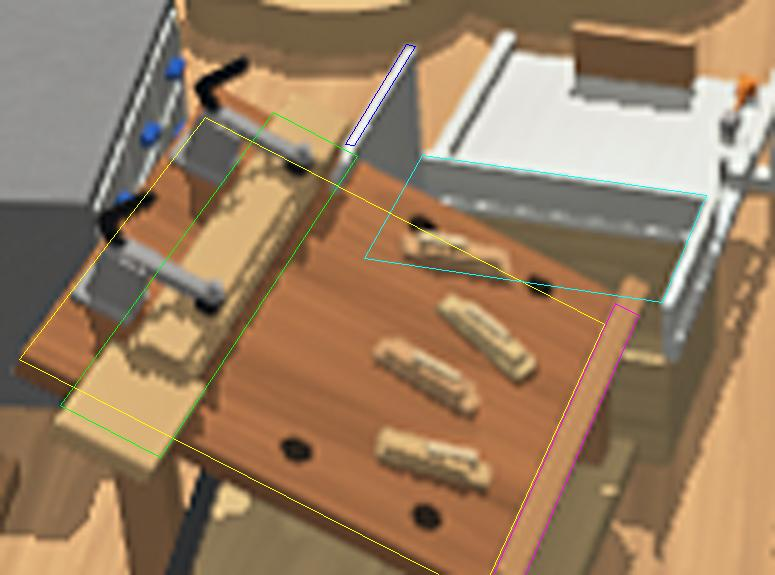

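```bash
cat > fit2.py <<'E'
from fit import *
# extra points
B2=[(ct,T2,178,52,(280,280,0)),(ct,T2,710,152,(280,0,0)),(ct,T2,52,110,(241,335,34)),(ct,T2,42,220,(183,335,34)),
(cs,S2,640,224,(-8,0,18)),(cs,S2,509,528,(-8,280,18)),(cs,S2,18,318,(280,280,0)),(cs,S2,58,370,(241,335,34)),(cs,S2,152,412,(183,335,34))]
def r(p,L,ro=False):
    out=[]
    for c,C,U,V,X in L:
        R=Ro.from_euler('zyx',[p[3],np.radians(p[4]),np.radians(p[5])]).as_matrix()
        X=np.array(X)/1e3; X=X*[1,p[6],1]
        out.append(proj(c,p[:3]+R@X)-px(U,V,*C))
    return np.ravel(out)
base=np.r_[np.load('board.npy')[:4],-24,0,1.]
for free in([0,1,2,3],[0,1,2,3,4,5],[0,1,2,3,6]):
  for sel,nm in((lambda c:True,'both'),(lambda c:c is ct,'top'),(lambda c:c is cs,'side')):
    L=[b for b in B2 if sel(b[0])]
    def f(x):
        p=base.copy();p[free]=x;return r(p,L)
    s=least_squares(f,base[free]); print(free,nm,np.round(s.x,4),'rms',np.sqrt(np.mean(s.fun**2)).round(2)); 
    if nm=='both': print(np.round(s.fun.reshape(-1,2),1).tolist())
E
python3 fit2.py
```

```text
[0, 1, 2, 3] both [ 0.4906 -0.0601  0.0981 -0.1678] rms 1.95
[[-0.2, -0.3], [-0.1, -1.9], [-0.0, 0.6], [-0.8, 1.1], [-3.6, 5.8], [-0.1, -0.2], [0.4, -1.4], [0.9, -2.6], [2.3, -1.0]]
[0, 1, 2, 3] top [ 0.4883 -0.0542  0.0907 -0.1899] rms 0.38
[0, 1, 2, 3] side [ 0.4847 -0.0191  0.1389 -0.14  ] rms 1.92
[0, 1, 2, 3, 4, 5] both [  0.4775  -0.0571   0.122   -0.2097 -21.1816  -4.6341] rms 0.5
[[0.5, -0.2], [0.5, -0.4], [0.1, -0.2], [-1.0, 0.2], [0.2, 0.4], [-0.0, -0.6], [0.2, -0.3], [-0.7, -0.2], [0.7, 1.0]]
[0, 1, 2, 3, 4, 5] top [  0.4865  -0.0564   0.0992  -0.235  -25.4456  -7.746 ] rms 0.34
[0, 1, 2, 3, 4, 5] side [  0.4779  -0.0572   0.1225  -0.2088 -21.3272  -4.754 ] rms 0.52
[0, 1, 2, 3, 6] both [ 0.4888 -0.0697  0.0971 -0.1686  1.039 ] rms 1.69
[[-0.5, -0.3], [3.1, -1.3], [-1.0, 0.5], [-1.7, 0.9], [-2.9, 4.2], [-0.2, 0.1], [0.3, -1.1], [0.5, -1.9], [1.8, -0.2]]
[0, 1, 2, 3, 6] top [ 0.5042 -0.0606  0.0422 -0.1838  1.0385] rms 0.26
[0, 1, 2, 3, 6] side [ 0.4827 -0.0938  0.0964 -0.173   1.1404] rms 0.68
```

```bash
cat > fit3.py <<'E'
from fit import *
X=None
def mk(q,yw): # q: xmax, top-of-board corner
    return None
L=[(ct,T2,178,52,('xm',280,0)),(ct,T2,710,152,('xm',0,0)),(cs,S2,18,318,('xm',280,0)),
(ct,T2,52,110,(241,335,34)),(ct,T2,42,220,(183,335,34)),(cs,S2,58,370,(241,335,34)),(cs,S2,152,412,(183,335,34)),
(cs,S2,640,224,(-8,0,18)),(cs,S2,509,528,(-8,280,18))]
def r(x,drop=()):
    out=[]
    for i,(c,C,U,V,P) in enumerate(L):
        if i in drop: continue
        P=np.array([x[4]*1e3 if P[0]=='xm' else P[0],P[1],P[2]],float)
        out.append(proj(c,bw(x,P))-px(U,V,*C))
    return np.ravel(out)
for drop in [()]+[(i,) for i in range(9)]:
    s=least_squares(r,[.48,-.05,.12,-.18,.28],args=(drop,)); print(drop,np.round(s.x,4),np.sqrt(np.mean(s.fun**2)).round(2),np.round(s.fun,1).tolist() if drop==() else '')
E
python3 fit3.py
python3 - <<'E'
from h import *
c=bot.read_camera('side'); crop(c,'pics/s5.png',250,180,330,260,8)
E
```

```text
() [ 0.4922 -0.061   0.0987 -0.1647  0.2764] 1.91 [-0.4, 0.5, -0.2, -1.4, 1.2, -0.9, -0.0, 0.3, -0.7, 0.8, 0.6, -2.7, 2.0, -1.1, -4.1, 5.4, -0.4, -0.5]
(0,) [ 0.4925 -0.0611  0.0991 -0.1633  0.2755] 2.01 
(1,) [ 0.4943 -0.0631  0.0991 -0.1561  0.2782] 1.96 
(2,) [ 0.4917 -0.0611  0.0995 -0.1655  0.2755] 1.98 
(3,) [ 0.4921 -0.0611  0.0987 -0.1644  0.2766] 2.02 
(4,) [ 0.4917 -0.0604  0.0992 -0.1645  0.2769] 2.0 
(5,) [ 0.4906 -0.0601  0.101  -0.1695  0.2762] 1.85 
(6,) [ 0.4912 -0.0616  0.0996 -0.1635  0.2771] 1.92 
(7,) [ 0.4925 -0.059   0.0931 -0.1734  0.277 ] 0.74 
(8,) [ 0.4927 -0.0614  0.099  -0.164   0.276 ] 2.01
```

View pics/s5.png

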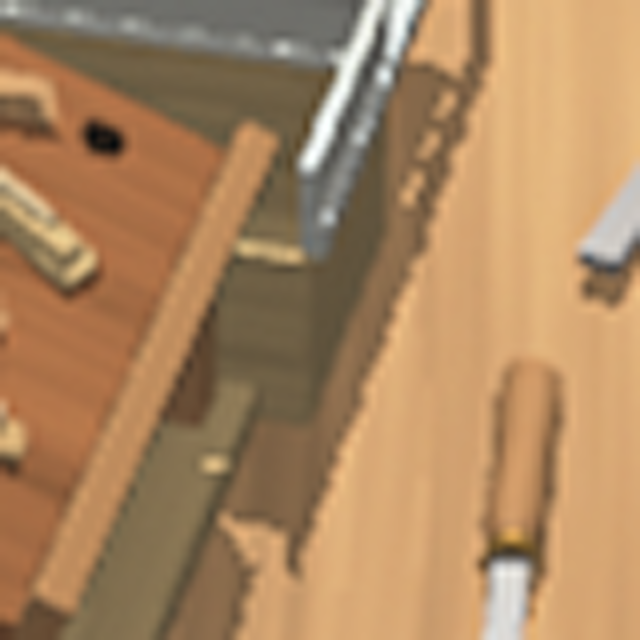

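Run:
```python
from h import *
ct=bot.read_camera('top');cs=bot.read_camera('side')
print('cams',ray(ct,274,212),ray(cs,279,215))
def tri(a,b):
    (o1,d1),(o2,d2)=ray(ct,*a),ray(cs,*b); d1/=np.linalg.norm(d1);d2/=np.linalg.norm(d2)
    A=np.stack([d1,-d2],1); s=np.linalg.lstsq(A,o2-o1,rcond=None)[0]; p,q=o1+s[0]*d1,o2+s[1]*d2
    return np.round((p+q)/2,4),'gap mm',np.round((q-p)*1e3,1)
print('gouge tip',tri((232.3,256.7),(311,279)),onz(ct,232.3,256.7,.005),onz(cs,311,279,.005))
print('gouge end',tri((301,260.7),(316.7,226)))
crop(ct,'pics/a.png',200,230,420,330,3.5);crop(cs,'pics/b.png',280,140,400,310,3.5)
```

```text
cams (array([0.2818586 , 0.01168945, 1.58409703]), array([ 0.15223825,  0.01284329, -0.98826273])) (array([0.37632119, 1.2836075 , 1.1168749 ]), array([ 0.0583434 , -0.78215624, -0.6203448 ]))
gouge tip (array([0.3687, 0.1756, 0.0058]), 'gap mm', array([-1.2,  0.1, -0.1])) [0.36932582 0.17561875 0.005     ] [0.3680783 0.174804  0.005    ]
gouge end (array([ 0.3552, -0.0605,  0.011 ]), 'gap mm', array([-0.7,  0. , -0. ]))
```

View pics/a.png

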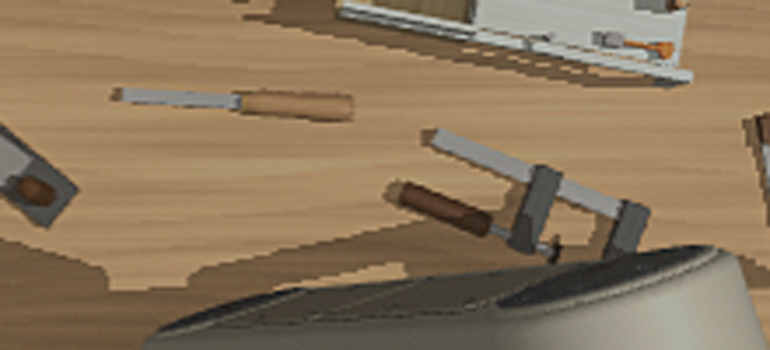

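View pics/b.png

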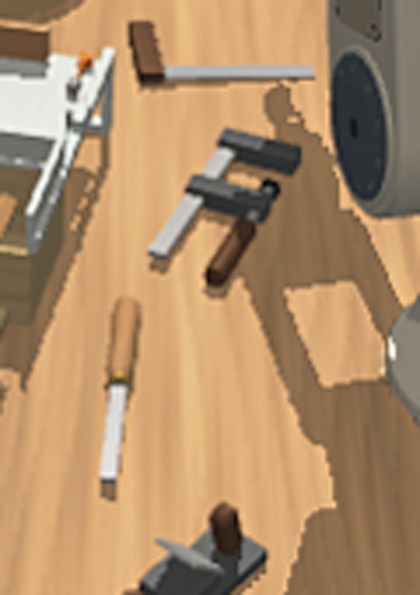

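```bash
cat > tri.py <<'E'
from fit import *
def tri(a,b):
    (o1,d1),(o2,d2)=ray(ct,*a),ray(cs,*b); d1=d1/np.linalg.norm(d1);d2=d2/np.linalg.norm(d2)
    A=np.stack([d1,-d2],1); s=np.linalg.lstsq(A,o2-o1,rcond=None)[0]; p,q=o1+s[0]*d1,o2+s[1]*d2
    return (p+q)/2,(q-p)*1e3
OT=(5,200,110);OS=(5,155,140)
if __name__=='__main__':
    P=[]
    for n,a,b in (('h1',(157,294),(296,449)),('h2',(138,416),(427,516)),('h3',(499,359),(420,224)),('h4',(475,481),(540,287))):
        x,g=tri(px(*a,*OT),px(*b,*OS)); P.append(x); print(n,x.round(4),g.round(1))
    P=np.array(P); 
    for i,j in((0,1),(2,3),(0,2),(1,3)):
        d=P[j]-P[i]; print(i,j,d.round(4),np.linalg.norm(d).round(4),'elev',np.degrees(np.arctan2(d[2],np.hypot(*d[:2]))).round(1),'az',np.degrees(np.arctan2(d[1],d[0])).round(1))
    for n,a,b in (('corner280',px(178,52,*T2),px(18,318,*S2)),('backwall',px(358,97,*T3),px(165,90,*S3)),('pullL',px(640,300,*T3),px(360,58,*S3)),('pullR',px(612,465,*T3),px(505,80,*S3))):
        x,g=tri(a,b); print(n,x.round(4),g.round(1))
E
python3 tri.py
```

```text
h1 [0.6394 0.1667 0.1725] [0.3 0.  0.1]
h2 [0.5669 0.1812 0.1401] [ 0.2 -0.   0. ]
h3 [ 0.5977 -0.0499  0.1728] [1.6 0.  0.4]
h4 [ 0.5245 -0.0354  0.1388] [-0.1  0.  -0. ]
0 1 [-0.0725  0.0145 -0.0324] 0.0807 elev -23.7 az 168.7
2 3 [-0.0732  0.0144 -0.034 ] 0.0819 elev -24.5 az 168.9
0 2 [-4.180e-02 -2.166e-01  2.000e-04] 0.2205 elev 0.1 az -100.9
1 3 [-0.0424 -0.2166 -0.0013] 0.2208 elev -0.3 az -101.1
corner280 [0.7869 0.1692 0.2244] [0.7 0.  0.3]
backwall [ 0.6225 -0.2029  0.2031] [-2.2 -0.  -0.5]
pullL [ 0.5299 -0.3629  0.1303] [ 0. -0.  0.]
pullR [ 0.4421 -0.3451  0.1286] [ 2.  -0.1  0.2]
```

```bash
cat > pl.py <<'E'
from tri import *
H=np.array([[0.6394,0.1667,0.1725],[0.5669,0.1812,0.1401],[0.5977,-0.0499,0.1728],[0.5245,-0.0354,0.1388]])
yaw=np.radians(-11.0); R=Rb(yaw); hc=H.mean(0)
def onb(c,uv,h):
    o,d=ray(c,*uv); n=R[:,2]; q=o+d*(n@(hc+n*h/1e3-o))/(n@d); return np.round(R.T@(q-hc)*1e3,1)
if __name__=='__main__':
    print((R.T@(H-hc).T*1e3).T.round(1))
    for L in (B,):
        for c,C,U,V,X in L: print('top' if c is ct else 'side',X,onb(c,px(U,V,*C),X[2]), 'orig est', (np.array(X)-onb(c,px(U,V,*C),X[2])).round(1))
E
python3 pl.py
```

```text
[[  38.6  110.5   -8.3]
 [ -42.1  109.5   -8.4]
 [  42.7 -109.4    9. ]
 [ -39.3 -110.6    7.7]]
top (280, 280, 0) [192.5 140.5   0. ] orig est [ 87.5 139.5   0. ]
top (280, 0, 0) [ 194.2 -137.     0. ] orig est [ 85.8 137.    0. ]
top (241, 335, 34) [155.2 194.9  34. ] orig est [ 85.8 140.1   0. ]
top (183, 335, 34) [ 99.7 191.6  34. ] orig est [ 83.3 143.4   0. ]
top (183, 10, 34) [ 110.2 -127.3   34. ] orig est [ 72.8 137.3   0. ]
top (241, 10, 34) [ 151.1 -123.8   34. ] orig est [ 89.9 133.8   0. ]
side (0, 0, 18) [ -83.6 -147.    18. ] orig est [ 83.6 147.    0. ]
side (-16, 0, 18) [ -98.5 -152.    18. ] orig est [ 82.5 152.    0. ]
side (0, 280, 18) [-89.1 156.6  18. ] orig est [ 89.1 123.4   0. ]
side (-16, 280, 18) [-101.3  151.6   18. ] orig est [ 85.3 128.4   0. ]
side (280, 280, 0) [186.7 165.9   0. ] orig est [ 93.3 114.1   0. ]
side (241, 335, 34) [146.4 224.4  34. ] orig est [ 94.6 110.6   0. ]
side (183, 335, 34) [ 94.9 219.9  34. ] orig est [ 88.1 115.1   0. ]
```

```bash
sed -i "s/'zyx'/'ZYX'/" fit.py; python3 fit.py; python3 pl.py; python3 ov.py
```

```text
[ 0.48079269 -0.05647942  0.11689216 -0.19284174  0.06540824] -11.049017796688961
[[-0.3, -0.4], [0.1, -0.6], [-0.8, 0.1], [-1.6, 0.5], [-1.3, 3.6], [0.7, -1.7], [0.0, -0.0], [-0.0, 1.0], [-1.0, 0.1], [-0.3, 1.8], [0.3, -1.8], [-0.2, -1.2], [1.1, 0.7], [1.8, -0.3], [1.6, 0.3], [0.5, -2.5]]
mouth [ 0.53444782 -0.12299533  0.125     ]
pull top edge [ 0.52884428 -0.36828796  0.13      ]
pull top edge [ 0.44042035 -0.35154359  0.13      ]
pull side edge [ 0.52995914 -0.36334881  0.13      ]
pull side edge [ 0.44303837 -0.34294913  0.13      ]
c1 [130.  55.   9.]
c1 [67. 28.  9.]
c2 [91. 86.  9.]
c2 [ 27. 115.   9.]
c3 [114. 146.   9.]
c3 [ 47. 154.   9.]
c4 [ 87. 218.   9.]
c4 [ 24. 202.   9.]
sc top [0.5797146  0.31445804 0.082     ]
sc top [0.47349431 0.3541439  0.082     ]
sc side [0.57677252 0.32361582 0.082     ]
sc side [0.47813596 0.36320605 0.082     ]
body top [0.60145557 0.32767337 0.048     ]
body top [0.59142067 0.29687145 0.048     ]
body top [0.45830663 0.3782647  0.048     ]
body top [0.44859567 0.34876732 0.048     ]
body side [0.59492395 0.30654147 0.048     ]
body side 
[... 460 characters left out ...]
142.9   0. ]
top (183, 335, 34) [101.  189.7  34. ] orig est [ 82.  145.3   0. ]
top (183, 10, 34) [ 109.9 -131.2   34. ] orig est [ 73.1 141.2   0. ]
top (241, 10, 34) [ 150.6 -128.4   34. ] orig est [ 90.4 138.4   0. ]
side (0, 0, 18) [ -85.1 -133.2   18. ] orig est [ 85.1 133.2   0. ]
side (-16, 0, 18) [ -99.9 -137.5   18. ] orig est [ 83.9 137.5   0. ]
side (0, 280, 18) [-87.3 143.6  18. ] orig est [ 87.3 136.4   0. ]
side (-16, 280, 18) [-99.8 139.1  18. ] orig est [ 83.8 140.9   0. ]
side (280, 280, 0) [191.6 151.5  -0. ] orig est [ 88.4 128.5   0. ]
side (241, 335, 34) [152.9 203.7  34. ] orig est [ 88.1 131.3   0. ]
side (183, 335, 34) [100.5 199.9  34. ] orig est [ 82.5 135.1   0. ]
```

View pics/ovs.png

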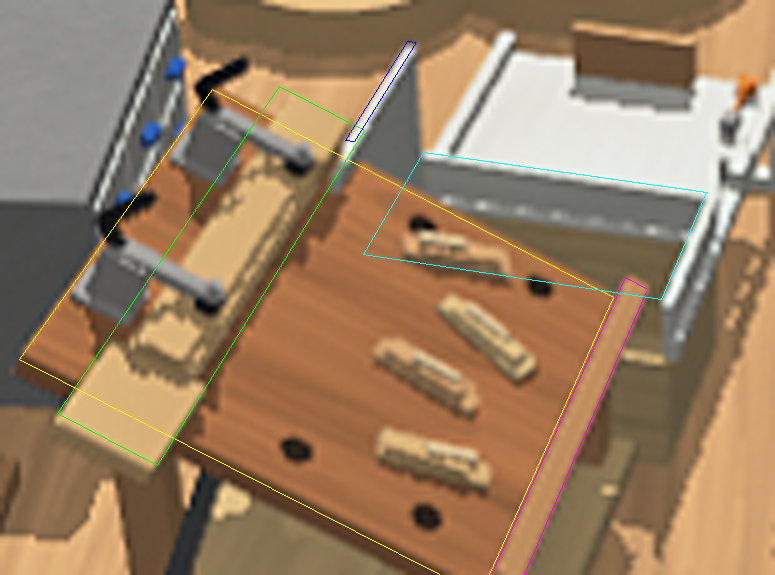

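View pics/ovt.png

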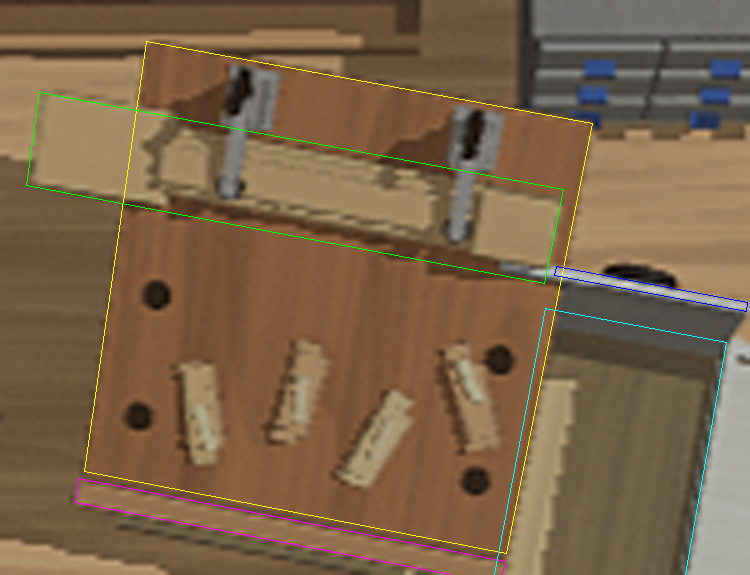

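```bash
cat > fit4.py <<'E'
from tri import *
HL=[((157,294),(296,449),(40,250)),((138,416),(427,516),(-40,250)),((499,359),(420,224),(40,30)),((475,481),(540,287),(-40,30))]
Bs=[b for b in B if not(b[4][1]==10)]
def rr(x):
    o=[]
    for a,b,(hx,hy) in HL:
        X=bw(x,(x[5]*1e3+hx,hy,0)); o+=[proj(ct,X)-px(*a,*OT),proj(cs,X)-px(*b,*OS)]
    for L,f in((Bs,bw),(M,mw)):
        for c,C,U,V,X in L: o.append(proj(c,f(x,X))-px(U,V,*C))
    return np.ravel(o)
s=least_squares(rr,np.r_[np.load('board.npy')[:5],.086],loss='soft_l1'); 
if __name__=='__main__':
    print(s.x,np.degrees(s.x[3])); print(np.round(rr(s.x).reshape(-1,2),1).tolist()); np.save('board.npy',s.x[:5]); print(mo(s.x))
E
python3 fit4.py
```

```text
[ 0.47978335 -0.05632852  0.11917526 -0.19388335  0.06658469  0.08499327] -11.108697672623576
[[-0.0, -0.0], [-0.1, 0.8], [0.1, -0.3], [-0.4, 0.7], [-0.3, -0.1], [0.3, 1.0], [-0.2, -0.3], [-0.5, 0.4], [-0.3, -0.5], [0.2, -0.5], [-0.9, 0.1], [-1.7, 0.5], [0.3, -0.6], [0.3, 0.4], [-0.8, -0.5], [-0.1, 1.2], [0.4, -2.5], [-0.0, -1.9], [1.2, -0.0], [1.9, -0.3], [1.6, 0.3], [0.5, -2.6]]
[ 0.53452357 -0.12312695  0.125     ]
```

```bash
cat > scr.py <<'E'
from fit4 import *
L=[(ct,T4,276,125,(80,14,48)),(ct,T4,333,148,(80,-14,48)),(ct,T4,155,418,(-80,14,48)),(ct,T4,212,442,(-80,-14,48)),
(ct,T4,255,150,(58,12,80)),(ct,T4,299,168,(58,-12,80)),(ct,T4,167,373,(-58,12,80)),(ct,T4,207,388,(-58,-12,80)),
(cs,S4,92,158,(80,14,48)),(cs,S4,132,114,(80,-14,48)),(cs,S4,545,265,(-80,-14,48)),(cs,S4,515,312,(-80,14,48)),
(cs,S4,150,105,(58,12,80)),(cs,S4,180,70,(58,-12,80)),(cs,S4,475,180,(-58,-12,80)),(cs,S4,460,215,(-58,12,80)),
(cs,S4,90,250,(80,17,0)),(cs,S4,510,415,(-80,17,0))]
def f(x):
    return np.ravel([proj(c,[x[0],x[1],x[3]]+Rz(x[2])@(np.array(X)/1e3))-px(U,V,*C) for c,C,U,V,X in L])
s=least_squares(f,[.525,.34,-.35,0],loss='soft_l1'); print(s.x,np.degrees(s.x[2])); print(np.round(s.fun.reshape(-1,2),1).tolist())
E
python3 scr.py
```

```text
[ 0.52815294  0.33766779 -0.37686013 -0.00660266] -21.5924951011289
[[1.1, -0.7], [0.4, -1.0], [-0.1, 0.3], [-0.7, -0.1], [0.3, -0.0], [0.5, -0.1], [-0.9, -0.2], [-0.0, 0.3], [-0.6, 0.1], [-0.4, -1.3], [1.3, -1.0], [0.4, 0.6], [-1.2, 0.7], [-0.4, -1.0], [1.9, -0.8], [-0.3, 1.2], [0.5, 1.3], [0.8, 0.5]]
```

```bash
python3 - <<'E'
from h import *
ct=bot.read_camera('top');cs=bot.read_camera('side')
print('mallet head',onz(ct,136,184,.08),onz(cs,204,345,.08),'handle top',onz(ct,124,175,.22),onz(cs,199,315,.22))
print('glue cap',onz(ct,112,226,.17),onz(cs,268,346,.17))
crop(ct,'pics/c.png',85,150,245,270,5)
E
cat > go.py <<'E'
# usage: go.py x y z  tilt_deg  yaw_of_tool_y_deg -> row
import sys,numpy as np
from scipy.spatial.transform import Rotation as Ro
from bench import bot
def tool(yawy,tilt):
    # tool y = horizontal at azimuth yawy ; tool z = down, tilted by 'tilt' so tool axis = -(board normal)
    a=np.radians(yawy); y=np.array([np.cos(a),np.sin(a),0]); xh=np.array([y[1],-y[0],0]) # board x azimuth = yawy-90
    t=np.radians(tilt); z=-(np.cos(t)*np.array([0,0,1])-np.sin(t)*xh); x=np.cross(y,z)
    return Ro.from_matrix(np.stack([x,y,z],1))
def row(pos,R):
    o=bot.get_obs(); q=o['eef_rot']; R0=Ro.from_quat([q[1],q[2],q[3],q[0]])
    d=R0.inv().apply(np.array(pos)-o['tool_pos'])*100; r=(R0.inv()*R).as_rotvec(degrees=True)
    return o,d,r
if __name__=='__main__':
    x,y,z,t,w=map(float,sys.argv[1:]); o,d,r=row((x,y,z),tool(w,t))
    print('clock',o['clock'],'pos',o['tool_pos'].round(4),'F',o['wrist_force'].round(1),'gap',round(o['finger_gap'],4)); print('xyz',d.round(2).tolist(),'rot',r.round(1).tolist())
E
python3 go.py .528 .337 .2 0 68.4; python3 go.py .35 -.13 .3 0 -3
```

```text
mallet head [0.60932239 0.49741367 0.08      ] [0.61938377 0.48750227 0.08      ] handle top [0.60717736 0.49076854 0.22      ] [0.61169358 0.51475823 0.22      ]
glue cap [0.45541367 0.53776979 0.17      ] [0.45822508 0.55019774 0.17      ]
clock 1.65 pos [ 0.1768 -0.5995  0.2503] F [ 0.6  0.8 -0.4] gap 0.0853
xyz [60.18, -79.89, 5.03] rot [-0.0, 0.0, -142.0]
clock 1.65 pos [ 0.1768 -0.5995  0.2503] F [ 0.6  0.8 -0.4] gap 0.0853
xyz [29.89, -40.13, -4.97] rot [0.0, 0.0, -70.6]
```

View pics/c.png

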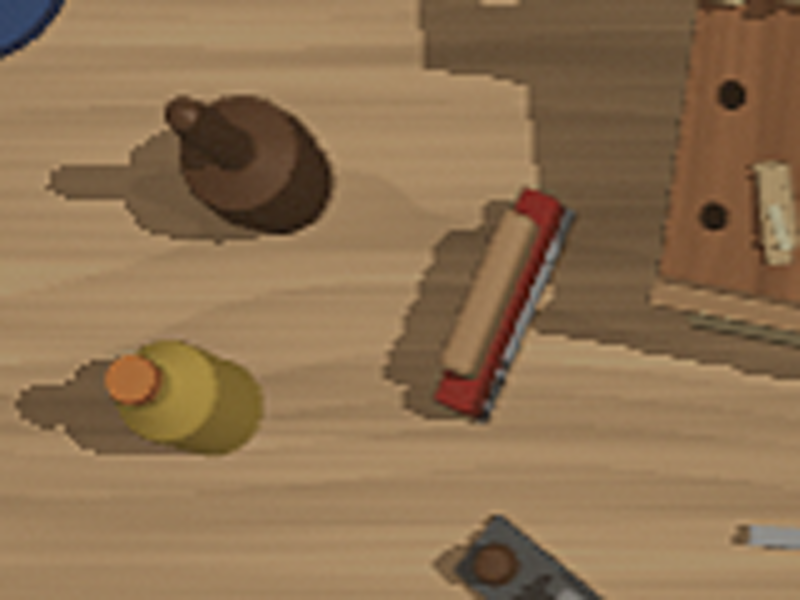

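```bash
python3 -m jog '[{"gripper":8.5,"xyz":[3,-4,-3],"delta_rot":[0,0,-8]},{"gripper":8.5,"xyz":[7,-9.3,-5],"delta_rot":[0,0,-17]},{"gripper":8.5,"xyz":[11,-14.5,-5],"delta_rot":[0,0,-26]},{"gripper":8.5,"xyz":[14.6,-19.5,-5],"delta_rot":[0,0,-35]},{"gripper":8.5,"xyz":[18,-24.5,-5],"delta_rot":[0,0,-44]}]'; python3 go.py .528 .337 .25 0 68.4
```

```text
clock: 2.28
tool_pos: [0.2785, -0.3183, 0.3006]
eef_rot: [0.0, 0.863, 0.505, 0.0]
wrist_force: [1.9, 0.6, 0.4]
finger_gap: 0.0849
clock 2.275 pos [ 0.2785 -0.3183  0.3006] F [1.9 0.6 0.4] gap 0.0849
xyz [69.35, -10.32, 5.04] rot [0.0, 0.1, -97.7]
```

```bash
python3 -m jog '[{"gripper":8.5,"xyz":[5.5,-0.8,0],"delta_rot":[0,0,-9]},{"gripper":8.5,"xyz":[11,-1.6,0],"delta_rot":[0,0,-18]},{"gripper":8.5,"xyz":[17,-2.5,0],"delta_rot":[0,0,-27]},{"gripper":8.5,"xyz":[23,-3.4,0],"delta_rot":[0,0,-36]},{"gripper":8.5,"xyz":[29,-4.3,0],"delta_rot":[0,0,-45]}]'; python3 go.py .528 .337 .25 0 68.4
```

```text
clock: 2.9
tool_pos: [0.3842, -0.0447, 0.3008]
eef_rot: [0.001, 0.604, 0.797, 0.0]
wrist_force: [1.4, -0.8, 0.4]
finger_gap: 0.085
clock 2.9 pos [ 0.3842 -0.0447  0.3008] F [ 1.4 -0.8  0.4] gap 0.085
xyz [32.85, 24.17, 5.09] rot [0.1, 0.1, -52.7]
```

```bash
python3 -c "
from bench import bot; print(bot.get_obs()['joints'].round(3))"
```

```text
[-0.119 -0.092  2.037 -0.     1.195 -0.394]
```

```bash
python3 -m jog '[{"gripper":8.5,"xyz":[5,3.6,0],"delta_rot":[0,0,-9]},{"gripper":8.5,"xyz":[10,7.2,0],"delta_rot":[0,0,-18]},{"gripper":8.5,"xyz":[15,11,0],"delta_rot":[0,0,-27]},{"gripper":8.5,"xyz":[20,14.7,1],"delta_rot":[0,0,-36]},{"gripper":8.5,"xyz":[25,18.4,3],"delta_rot":[0,0,-45]}]'; python3 -m jog '[{"gripper":8.5,"xyz":[0,0,0],"delta_rot":[0,0,0]}]'; python3 go.py .528 .337 .13 0 68.4
```

```text
clock: 3.52
tool_pos: [0.4944, 0.2427, 0.2719]
eef_rot: [0.001, 0.252, 0.968, 0.001]
wrist_force: [-0.0, -0.7, 0.7]
finger_gap: 0.0848
clock: 3.65
tool_pos: [0.4935, 0.2433, 0.2695]
eef_rot: [-0.001, 0.253, 0.968, -0.0]
wrist_force: [-1.0, 0.2, -0.7]
finger_gap: 0.0853
clock 3.65 pos [0.4935 0.2433 0.2695] F [-1.   0.2 -0.7] gap 0.0853
xyz [1.56, 9.88, 13.94] rot [-0.1, -0.1, -7.7]
```

```bash
python3 -m jog '[{"gripper":8.5,"xyz":[0.8,5,4],"delta_rot":[0,0,-7.7]},{"gripper":8.5,"xyz":[1.56,9.9,8],"delta_rot":[0,0,-7.7]},{"gripper":8.5,"xyz":[1.56,9.9,12],"delta_rot":[0,0,-7.7]},{"gripper":8.5,"xyz":[1.56,9.9,12],"delta_rot":[0,0,-7.7]}]'
python3 - <<'E'
from h import *
c=bot.read_camera('top'); crop(c,'pics/d.png',100,140,260,260,5)
c=bot.read_camera('side'); crop(c,'pics/e.png',160,230,340,365,4.4)
E
python3 go.py .528 .337 .072 0 68.4
```

```text
clock: 4.15
tool_pos: [0.5266, 0.3323, 0.1486]
eef_rot: [-0.002, 0.19, 0.982, -0.002]
wrist_force: [0.3, -0.6, 0.3]
finger_gap: 0.0852
clock 4.25 pos [0.5289 0.3333 0.1526] F [-0.1  0.6  0.3] gap 0.0851
xyz [0.22, 0.32, 8.06] rot [-0.0, 0.0, -0.3]
```

View pics/d.png

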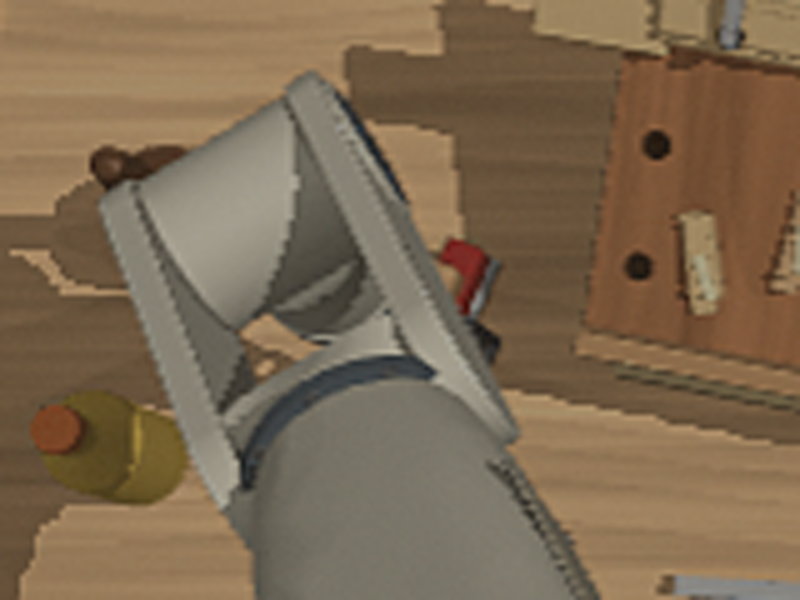

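View pics/e.png

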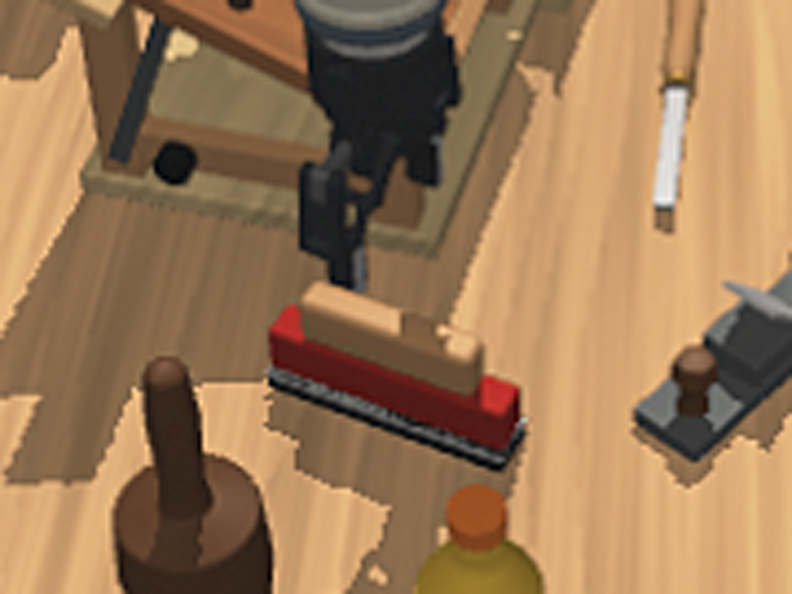

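```bash
python3 -m jog '[{"gripper":8.5,"xyz":[0.1,0.3,2.5],"delta_rot":[0,0,0]},{"gripper":8.5,"xyz":[0.1,0.3,5],"delta_rot":[0,0,0]},{"gripper":8.5,"xyz":[0.1,0.3,7],"delta_rot":[0,0,0]},{"gripper":8.5,"xyz":[0.1,0.3,8],"delta_rot":[0,0,0]},{"gripper":8.5,"xyz":[0.1,0.3,8],"delta_rot":[0,0,0]}]' 30;  python3 go.py .528 .337 .072 0 68.4
```

```text
clock: 4.88
tool_pos: [0.5289, 0.337, 0.0715]
eef_rot: [-0.0, 0.19, 0.982, -0.0]
wrist_force: [0.2, 0.7, 1.6]
finger_gap: 0.085
clock 4.875 pos [0.5289 0.337  0.0715] F [0.2 0.7 1.6] gap 0.085
xyz [0.09, -0.03, -0.05] rot [-0.0, -0.0, -0.3]
```

```bash
python3 -m jog '[{"gripper":1.5,"xyz":[0,0,0],"delta_rot":[0,0,0]},{"gripper":1.5,"xyz":[0,0,0],"delta_rot":[0,0,0]},{"gripper":1.5,"xyz":[0,0,0],"delta_rot":[0,0,0]},{"gripper":1.5,"xyz":[0,0,0],"delta_rot":[0,0,0]},{"gripper":1.5,"xyz":[0,0,0],"delta_rot":[0,0,0]}]' 30; python3 -m jog '[{"gripper":1.5,"xyz":[0,0,0],"delta_rot":[0,0,0]},{"gripper":1.5,"xyz":[0,0,0],"delta_rot":[0,0,0]},{"gripper":1.5,"xyz":[0,0,0],"delta_rot":[0,0,0]}]' 80
```

```text
clock: 5.5
tool_pos: [0.5291, 0.3374, 0.0718]
eef_rot: [0.0, 0.19, 0.982, 0.0]
wrist_force: [1.1, 0.6, 3.8]
finger_gap: 0.0236
clock: 5.88
tool_pos: [0.5292, 0.3375, 0.072]
eef_rot: [0.0, 0.19, 0.982, 0.0]
wrist_force: [-0.4, 0.6, 5.8]
finger_gap: 0.023
```

```bash
cat > gb.py <<'E'
# gb.py bx by h : rows to bring scraper foot to board coords
import sys; from go import *
p=np.load('board.npy'); R=Ro.from_euler('ZYX',[p[3],np.radians(-24),0])
bx,by,h=map(float,sys.argv[1:4]); w=np.degrees(p[3])+90
T=tool(w,24); assert np.allclose(-T.as_matrix()[:,2],R.as_matrix()[:,2],atol=1e-6)
P=p[:3]+R.apply(np.array([bx,by,72+h])/1e3)
o,d,r=row(P,T); cur=R.inv().apply(o['tool_pos']-p[:3])*1e3-[0,0,72]
print('clock',o['clock'],'now board',cur.round(1),'F board',R.inv().apply(o['wrist_force']).round(1),'gap',round(o['finger_gap'],4),'target',P.round(4)); print('xyz',d.round(2).tolist(),'rot',r.round(1).tolist())
E
python3 gb.py 86 262 100;python3 -m jog '[{"gripper":1.5,"xyz":[0,0,-2],"delta_rot":[0,0,0]},{"gripper":1.5,"xyz":[0,0,-6],"delta_rot":[0,0,0]},{"gripper":1.5,"xyz":[0,0,-11],"delta_rot":[0,0,0]},{"gripper":1.5,"xyz":[0,0,-16],"delta_rot":[0,0,0]},{"gripper":1.5,"xyz":[0,0,-20],"delta_rot":[0,0,0]}]'; python3 gb.py 86 262 100; python3 -c "
from bench import bot; print(bot.get_obs()['joints'].round(3))"
```

```text
clock 5.875 now board [ -44.2  396.  -104. ] F board [1.9 0.5 5.5] gap 0.023 target [0.5387 0.1991 0.3113]
xyz [-6.05, -12.47, -23.94] rot [-2.2, -23.9, -10.6]
clock: 6.5
tool_pos: [0.5286, 0.337, 0.2744]
eef_rot: [0.0, 0.19, 0.982, 0.0]
wrist_force: [0.8, 0.5, -2.7]
finger_gap: 0.0229
clock 6.5 now board [ 37.7 395.4  81.1] F board [-0.5  0.6 -2.8] gap 0.0229 target [0.5387 0.1991 0.3113]
xyz [-6.07, -12.42, -3.7] rot [-2.2, -23.9, -10.6]
[ 0.565  0.334  1.605 -0.     1.201 -0.624]
```

```bash
python3 -m jog '[{"gripper":1.5,"xyz":[-1.2,-2.4,-2.5],"delta_rot":[-0.5,-6,-2.6]},{"gripper":1.5,"xyz":[-2.6,-5.2,-3.7],"delta_rot":[-1,-12,-5.2]},{"gripper":1.5,"xyz":[-4,-8.2,-3.7],"delta_rot":[-1.6,-18,-8]},{"gripper":1.5,"xyz":[-5.3,-11,-3.7],"delta_rot":[-2.2,-23.9,-10.6]},{"gripper":1.5,"xyz":[-6.07,-12.4,-3.7],"delta_rot":[-2.2,-23.9,-10.6]}]'; python3 -m jog '[{"gripper":1.5,"xyz":[0,0,0],"delta_rot":[0,0,0]},{"gripper":1.5,"xyz":[0,0,0],"delta_rot":[0,0,0]}]';python3 gb.py 86 262 20;  python3 - <<'E'
from h import *
c=bot.read_camera('top'); crop(c,'pics/f.png',160,110,360,260,4)
c=bot.read_camera('side'); crop(c,'pics/g.png',120,120,320,270,4)
E
```

```text
clock: 7.12
tool_pos: [0.5369, 0.1979, 0.3082]
eef_rot: [0.206, 0.095, 0.974, -0.021]
wrist_force: [0.6, -0.7, -2.4]
finger_gap: 0.0229
clock: 7.38
tool_pos: [0.5398, 0.2001, 0.3089]
eef_rot: [0.206, 0.095, 0.974, -0.02]
wrist_force: [0.2, 0.5, -3.6]
finger_gap: 0.0227
clock 7.375 now board [ 85.8 263.2  97.5] F board [-1.4  0.5 -3.3] gap 0.0227 target [0.5706 0.1928 0.2382]
xyz [-0.03, -0.11, 7.75] rot [-0.0, -0.1, -0.1]
```

View pics/f.png

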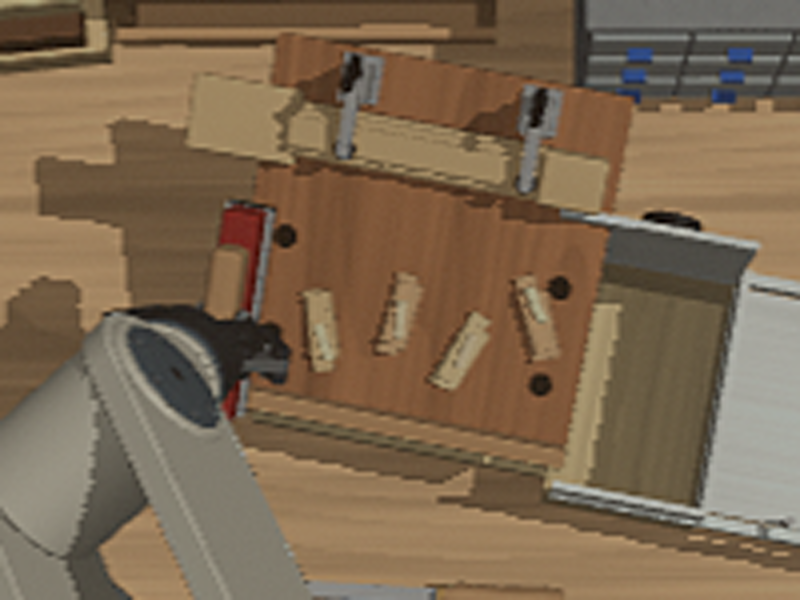

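View pics/g.png

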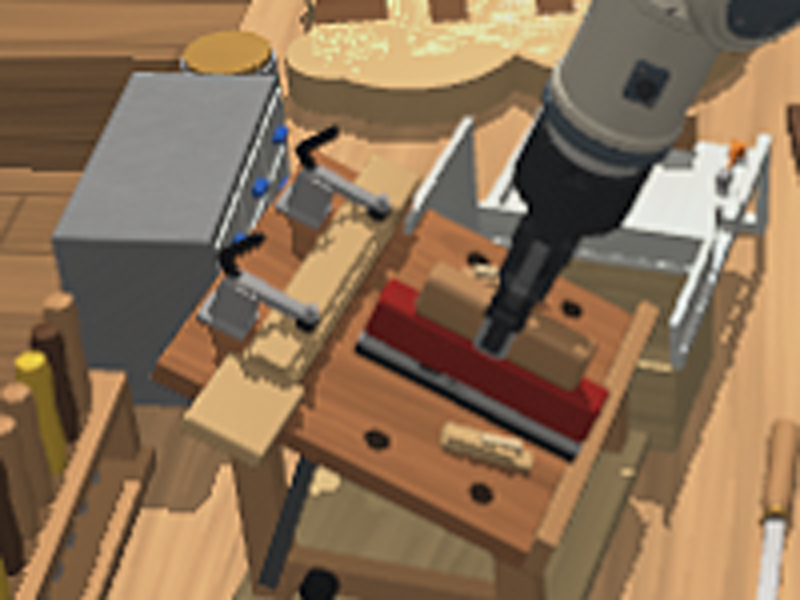

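```bash
python3 -m jog '[{"gripper":1.5,"xyz":[0,0,2.5],"delta_rot":[0,0,0]},{"gripper":1.5,"xyz":[0,0,5],"delta_rot":[0,0,0]},{"gripper":1.5,"xyz":[0,0,7.5],"delta_rot":[0,0,0]},{"gripper":1.5,"xyz":[0,0,8.7],"delta_rot":[0,0,0]},{"gripper":1.5,"xyz":[0,0,8.7],"delta_rot":[0,0,0]}]'; python3 gb.py 86 262 0;  python3 - <<'E'
from h import *
c=bot.read_camera('top'); crop(c,'pics/f2.png',160,110,360,260,4)
c=bot.read_camera('side'); crop(c,'pics/g2.png',160,160,300,270,5.5)
E
```

```text
clock: 8.1
tool_pos: [0.5736, 0.1926, 0.2281]
eef_rot: [0.206, 0.095, 0.974, -0.021]
wrist_force: [0.0, 0.4, -2.6]
finger_gap: 0.0228
clock 8.1 now board [ 84.6 262.4   9.6] F board [-1.1  0.4 -2.4] gap 0.0228 target [0.5786 0.1913 0.2199]
xyz [-0.15, -0.04, 0.96] rot [-0.1, -0.1, 0.0]
```

View pics/f2.png

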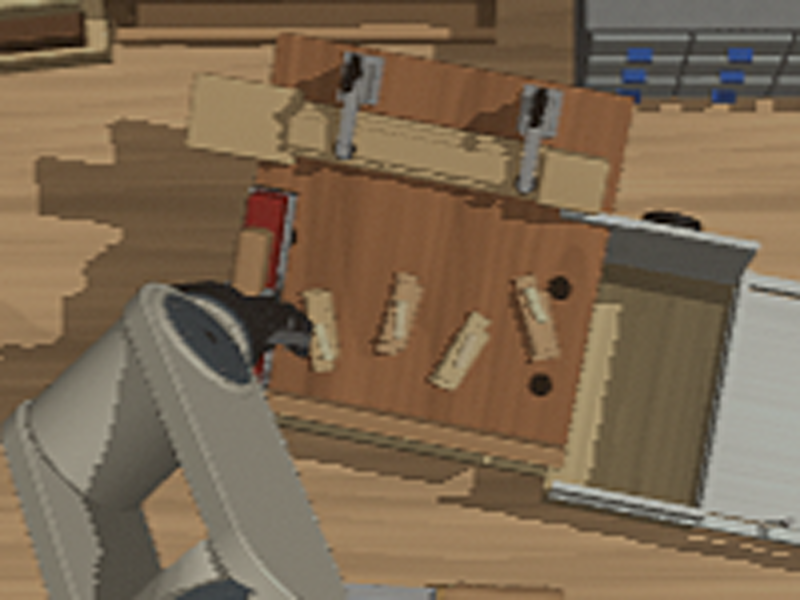

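View pics/g2.png

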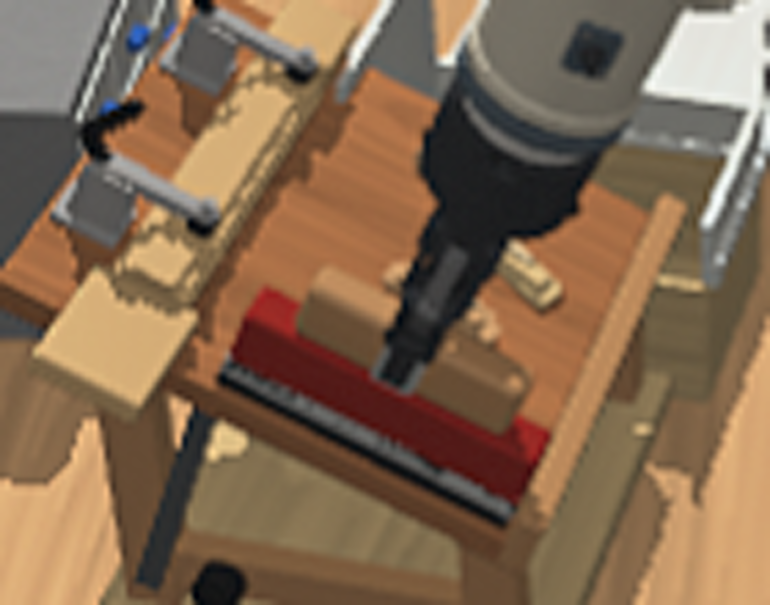

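```bash
python3 -m jog '[{"gripper":1.5,"xyz":[-0.1,0,0.2],"delta_rot":[0,0,0]},{"gripper":1.5,"xyz":[-0.1,0,0.4],"delta_rot":[0,0,0]},{"gripper":1.5,"xyz":[-0.1,0,0.6],"delta_rot":[0,0,0]},{"gripper":1.5,"xyz":[-0.1,0,0.7],"delta_rot":[0,0,0]}]'; python3 gb.py 86 262 0
```

```text
clock: 8.7
tool_pos: [0.5767, 0.1924, 0.2254]
eef_rot: [0.207, 0.095, 0.973, -0.02]
wrist_force: [-30.1, 4.7, 36.6]
finger_gap: 0.0229
clock 8.7 now board [ 86.3 262.8   5.9] F board [-12.9  -1.1  45.8] gap 0.0229 target [0.5786 0.1913 0.2199]
xyz [0.03, -0.08, 0.59] rot [-0.0, 0.0, -0.1]
```

```bash
python3 -m jog '[{"gripper":1.5,"xyz":[0,0,-0.2],"delta_rot":[0,0,0]},{"gripper":1.5,"xyz":[0,0,-0.25],"delta_rot":[0,0,0]}]'; python3 gb.py 86 262 0;  python3 - <<'E'
from h import *
print(bot.get_obs()['torque'].round(2))
c=bot.read_camera('top'); crop(c,'pics/f3.png',200,140,280,210,9)
c=bot.read_camera('side'); crop(c,'pics/g3.png',180,190,280,270,8)
E
```

```text
clock: 8.95
tool_pos: [0.5764, 0.1922, 0.2255]
eef_rot: [0.207, 0.095, 0.974, -0.02]
wrist_force: [-0.5, 0.5, -0.2]
finger_gap: 0.0229
clock 8.95 now board [ 86.1 262.5   6.1] F board [-0.6  0.4  0.1] gap 0.0229 target [0.5786 0.1913 0.2199]
xyz [0.01, -0.05, 0.61] rot [-0.0, 0.0, 0.0]
[0.13 0.38 0.02]
```

View pics/f3.png

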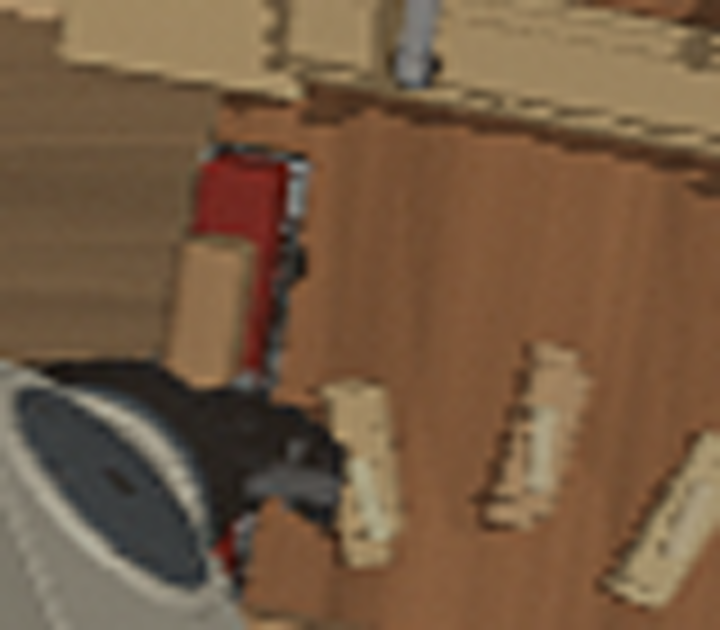

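View pics/g3.png

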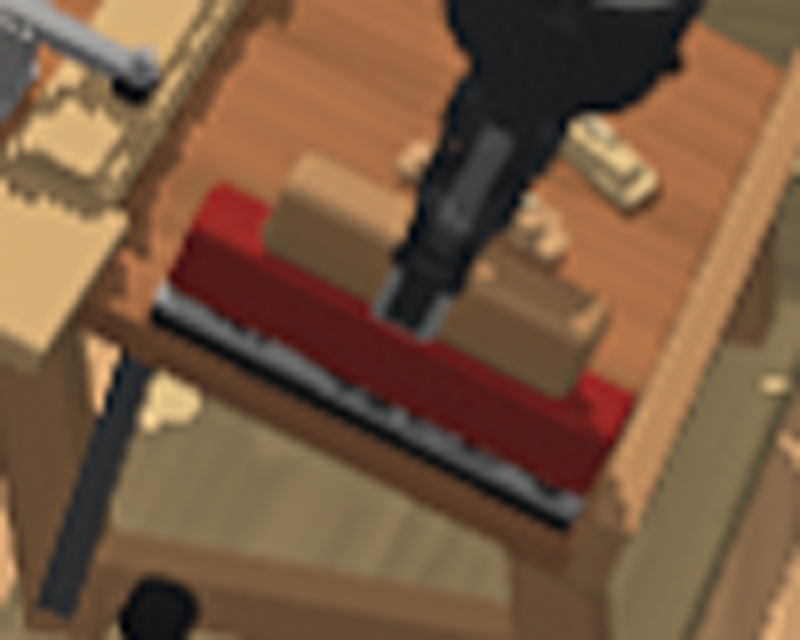

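```bash
python3 -m jog '[{"gripper":1.5,"xyz":[0,-1.2,0],"delta_rot":[0,0,0]},{"gripper":1.5,"xyz":[0,-2.4,0],"delta_rot":[0,0,0]},{"gripper":1.5,"xyz":[0,-3.6,0],"delta_rot":[0,0,0]},{"gripper":1.5,"xyz":[0,-4.8,0],"delta_rot":[0,0,0]},{"gripper":1.5,"xyz":[0,-6,0],"delta_rot":[0,0,0]}]'; python3 gb.py 86 262 6;  python3 - <<'E'
from h import *
c=bot.read_camera('top'); crop(c,'pics/f4.png',200,120,340,225,5.5)
c=bot.read_camera('side'); crop(c,'pics/g4.png',170,160,300,270,5.5)
E
```

```text
clock: 9.68
tool_pos: [0.565, 0.1328, 0.2257]
eef_rot: [0.207, 0.095, 0.974, -0.02]
wrist_force: [-0.2, -2.2, -3.3]
finger_gap: 0.0229
clock 9.675 now board [ 86.4 202.    6.1] F board [-1.1 -2.2 -3.1] gap 0.0229 target [0.5762 0.1917 0.2254]
xyz [0.05, 6.0, 0.01] rot [0.0, 0.0, -0.0]
```

View pics/f4.png

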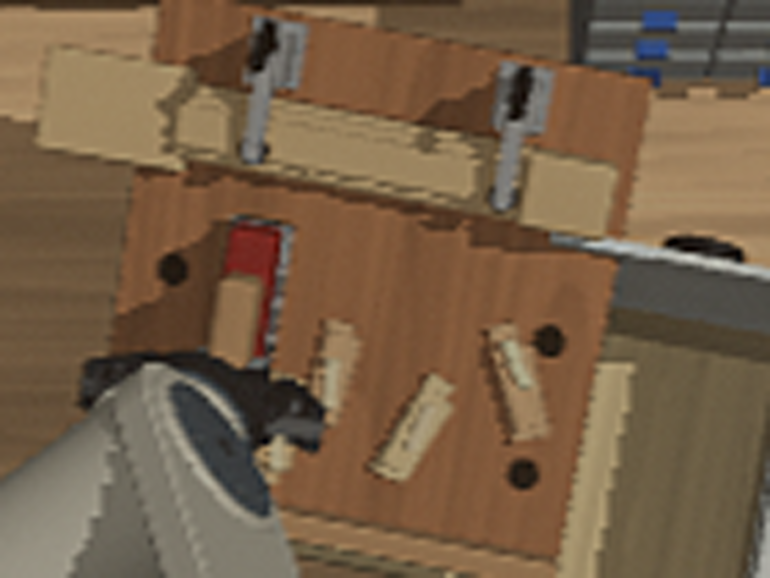

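View pics/g4.png

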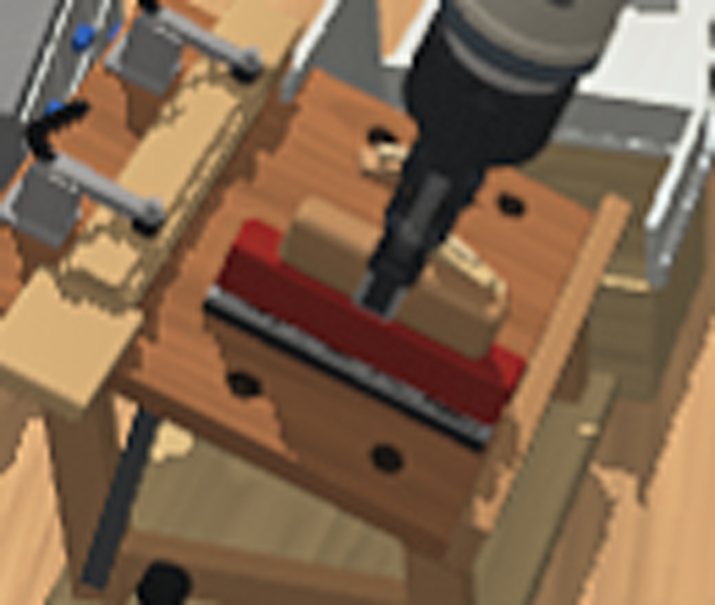

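```bash
python3 -m jog '[{"gripper":1.5,"xyz":[0,-1.5,0.03],"delta_rot":[0,0,0]},{"gripper":1.5,"xyz":[0,-3,0.03],"delta_rot":[0,0,0]},{"gripper":1.5,"xyz":[0,-4.5,0.03],"delta_rot":[0,0,0]},{"gripper":1.5,"xyz":[0,-6,0.03],"delta_rot":[0,0,0]},{"gripper":1.5,"xyz":[0,-7.5,0.03],"delta_rot":[0,0,0]}]'; python3 gb.py 86 7 6;  python3 - <<'E'
from h import *
c=bot.read_camera('top'); crop(c,'pics/f5.png',200,120,340,225,5.5)
c=bot.read_camera('side'); crop(c,'pics/g5.png',170,160,300,270,5.5)
E
```

```text
clock: 10.4
tool_pos: [0.5511, 0.06, 0.2258]
eef_rot: [0.208, 0.095, 0.973, -0.02]
wrist_force: [-0.5, 1.1, 1.8]
finger_gap: 0.023
clock 10.4 now board [ 86.8 127.9   6.1] F board [0.1 1.  1.9] gap 0.023 target [ 0.5271 -0.0585  0.2254]
xyz [0.08, -12.09, -0.0] rot [0.1, 0.1, -0.0]
```

View pics/f5.png

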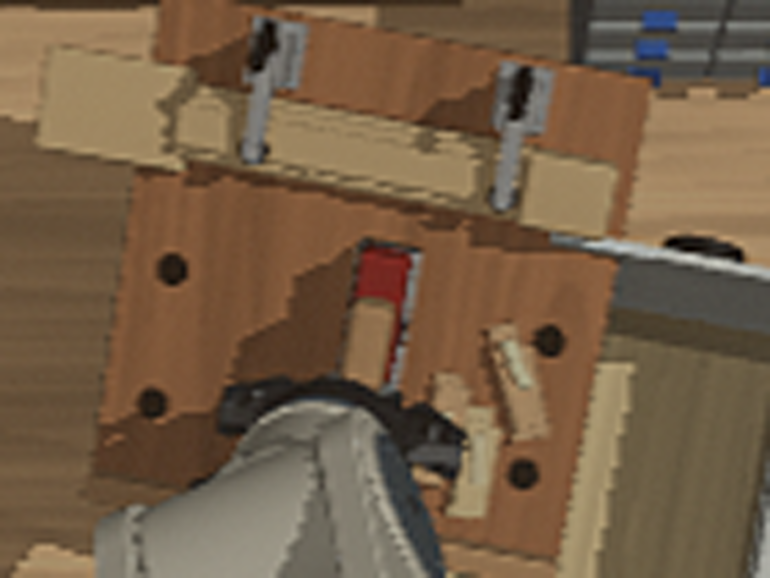

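View pics/g5.png

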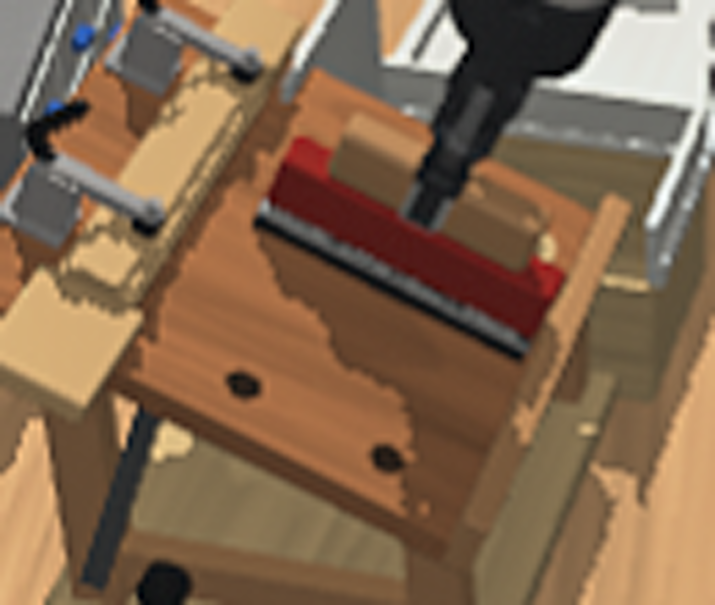

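```bash
python3 -m jog '[{"gripper":1.5,"xyz":[0.05,-1.5,0],"delta_rot":[0,0,0]},{"gripper":1.5,"xyz":[0.05,-3,0],"delta_rot":[0,0,0]},{"gripper":1.5,"xyz":[0.05,-4.5,0],"delta_rot":[0,0,0]},{"gripper":1.5,"xyz":[0.05,-6,0],"delta_rot":[0,0,0]},{"gripper":1.5,"xyz":[0.05,-7.5,0],"delta_rot":[0,0,0]}]'; python3 gb.py 86 2 6;  python3 - <<'E'
from h import *
c=bot.read_camera('top'); crop(c,'pics/f6.png',230,120,370,225,5.5)
c=bot.read_camera('side'); crop(c,'pics/g6.png',170,140,300,250,5.5)
E
```

```text
clock: 11.12
tool_pos: [0.5359, -0.0137, 0.2255]
eef_rot: [0.207, 0.095, 0.973, -0.02]
wrist_force: [2.0, 18.3, 1.0]
finger_gap: 0.0227
clock 11.125 now board [86.  52.7  6. ] F board [-1.  18.3  1.5] gap 0.0227 target [ 0.5261 -0.0634  0.2254]
xyz [-0.0, -5.07, 0.0] rot [0.0, 0.0, -0.0]
```

View pics/f6.png

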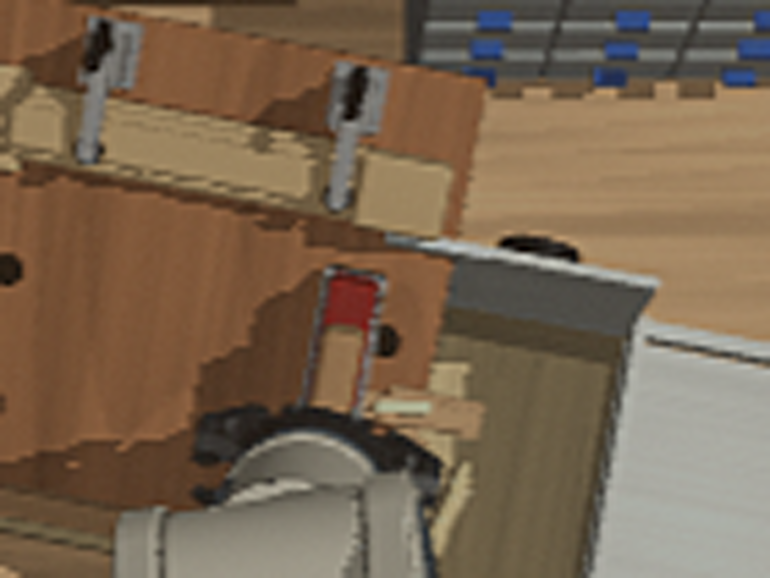

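View pics/g6.png

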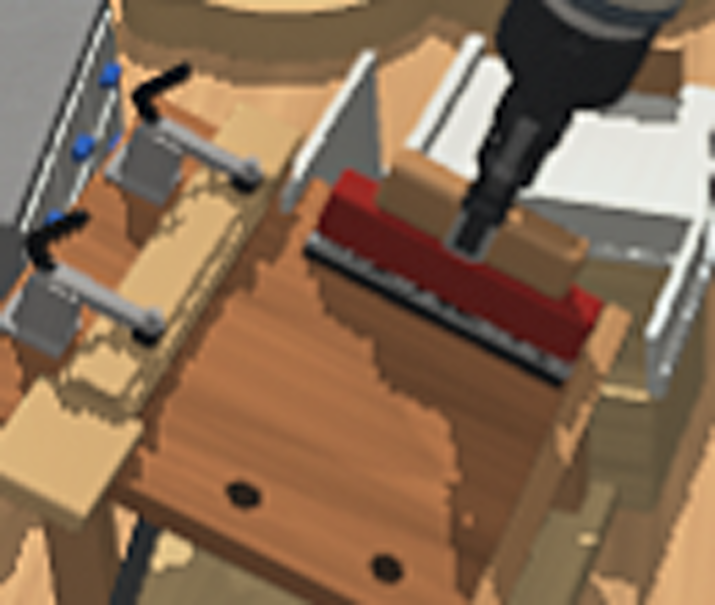

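```bash
python3 -m jog '[{"gripper":1.5,"xyz":[0,-0.5,0],"delta_rot":[0,0,0]},{"gripper":1.5,"xyz":[0,-1,0],"delta_rot":[0,0,0]}]'; python3 gb.py 86 2 6;python3 -m jog '[{"gripper":1.5,"xyz":[0,-0.6,0],"delta_rot":[0,0,0]},{"gripper":1.5,"xyz":[0,-1.2,0],"delta_rot":[0,0,0]}]'; python3 gb.py 86 2 6;  python3 - <<'E'
from h import *
c=bot.read_camera('top'); crop(c,'pics/f7.png',230,120,370,225,5.5)
c=bot.read_camera('side'); crop(c,'pics/g7.png',210,140,300,220,8)
E
```

```text
clock: 11.48
tool_pos: [0.5339, -0.0234, 0.2253]
eef_rot: [0.207, 0.095, 0.974, -0.02]
wrist_force: [-3.9, 2.0, 8.9]
finger_gap: 0.0229
clock 11.475 now board [85.9 42.7  5.9] F board [-0.2  1.2  9.8] gap 0.0229 target [ 0.5261 -0.0634  0.2254]
xyz [-0.01, -4.07, -0.01] rot [-0.0, 0.0, -0.0]
clock: 11.72
tool_pos: [0.5317, -0.0351, 0.2254]
eef_rot: [0.207, 0.095, 0.974, -0.02]
wrist_force: [-6.1, 17.4, 17.8]
finger_gap: 0.0231
clock 11.725 now board [86.  30.8  6. ] F board [-1.3 15.9 20. ] gap 0.0231 target [ 0.5261 -0.0634  0.2254]
xyz [-0.0, -2.88, -0.0] rot [-0.0, 0.0, -0.0]
```

View pics/f7.png

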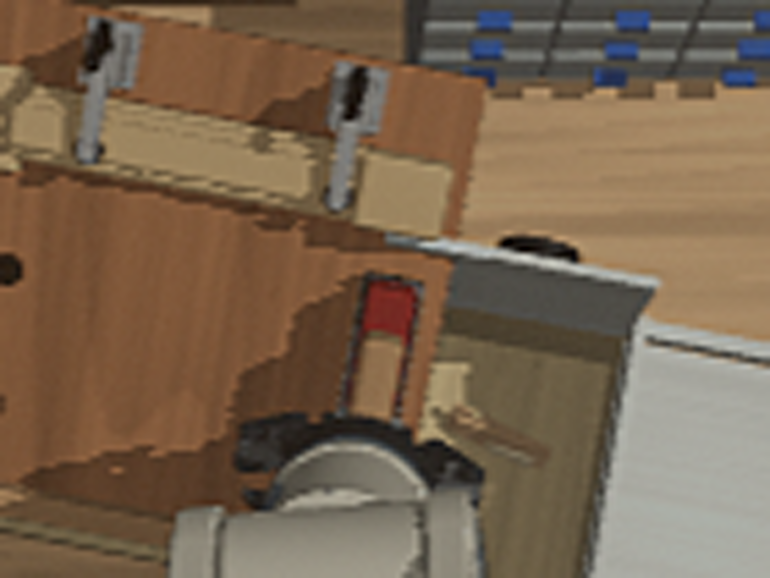

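View pics/g7.png

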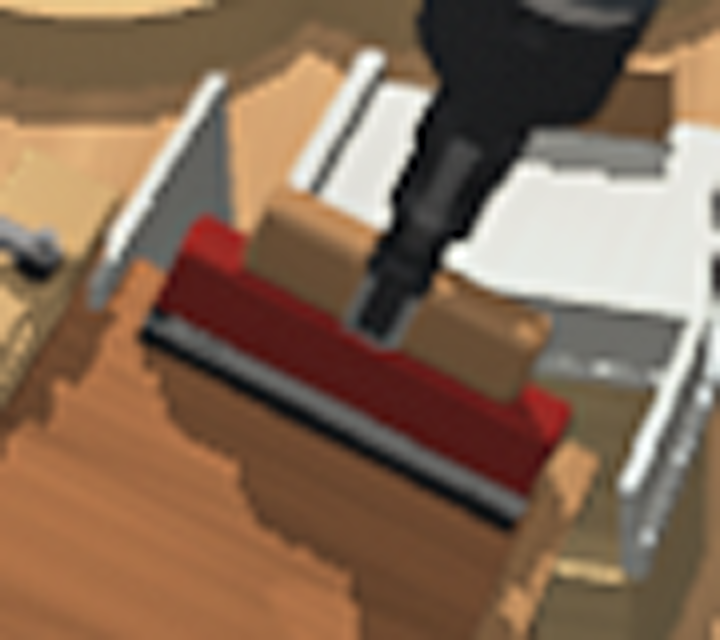

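```bash
python3 -m jog '[{"gripper":1.5,"xyz":[0,-0.6,-0.05],"delta_rot":[0,0,0]},{"gripper":1.5,"xyz":[0,-1.2,-0.05],"delta_rot":[0,0,0]},{"gripper":1.5,"xyz":[0,-1.8,-0.05],"delta_rot":[0,0,0]}]'; python3 gb.py 86 2 6;  python3 -m jog '[{"gripper":1.5,"xyz":[0,-0.6,0],"delta_rot":[0,0,0]},{"gripper":1.5,"xyz":[0,-1.2,0],"delta_rot":[0,0,0]},{"gripper":1.5,"xyz":[0,-1.4,0],"delta_rot":[0,0,0]}]'; python3 gb.py 86 2 6;  python3 - <<'E'
from h import *
c=bot.read_camera('top'); crop(c,'pics/f8.png',230,120,370,225,5.5)
c=bot.read_camera('side'); crop(c,'pics/g8.png',210,140,300,220,8)
E
```

```text
clock: 12.2
tool_pos: [0.5271, -0.0536, 0.2249]
eef_rot: [0.206, 0.095, 0.974, -0.021]
wrist_force: [-0.1, 2.1, -0.8]
finger_gap: 0.023
clock 12.2 now board [84.9 11.8  5.9] F board [-0.8  2.1 -0.5] gap 0.023 target [ 0.5261 -0.0634  0.2254]
xyz [-0.11, -0.98, -0.01] rot [-0.1, -0.1, 0.0]
clock: 12.58
tool_pos: [0.5245, -0.0675, 0.2251]
eef_rot: [0.206, 0.095, 0.974, -0.021]
wrist_force: [-0.1, 0.7, -3.0]
finger_gap: 0.0229
clock 12.575 now board [85.1 -2.3  6. ] F board [-1.4  0.7 -2.6] gap 0.0229 target [ 0.5261 -0.0634  0.2254]
xyz [-0.09, 0.43, 0.0] rot [-0.1, -0.1, -0.0]
```

View pics/f8.png

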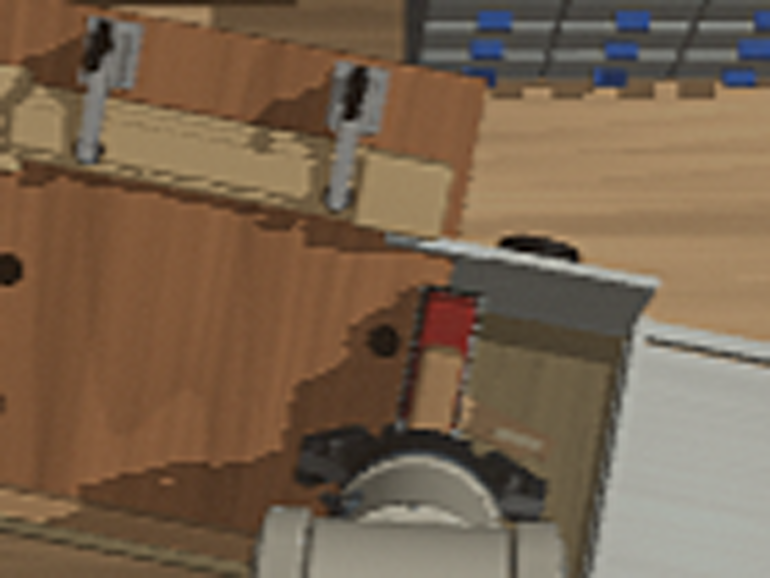

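View pics/g8.png

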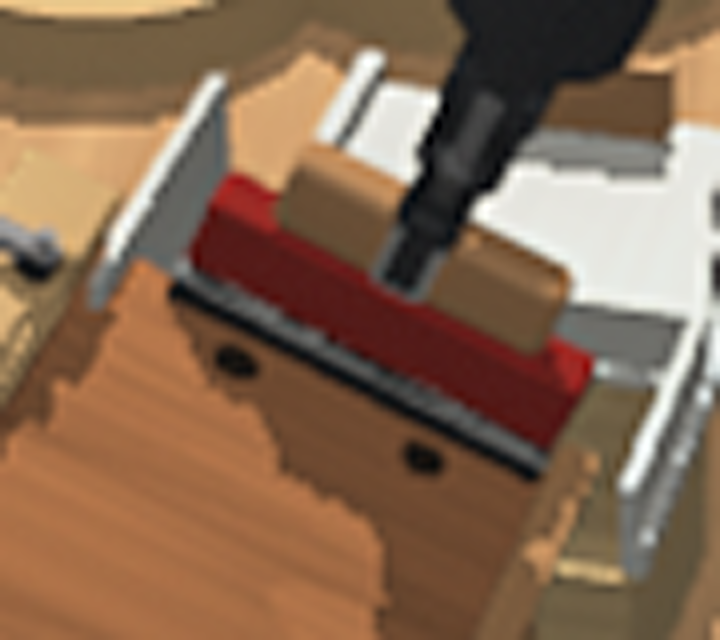

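```bash
python3 -m jog '[{"gripper":1.5,"xyz":[0,-0.6,0],"delta_rot":[0,0,0]},{"gripper":1.5,"xyz":[0,-1.2,0],"delta_rot":[0,0,0]},{"gripper":1.5,"xyz":[0,-1.2,0],"delta_rot":[0,0,0]}]'; python3 gb.py 86 2 6;  python3 -m jog '[{"gripper":1.5,"xyz":[0,0,-1.5],"delta_rot":[0,0,0]},{"gripper":1.5,"xyz":[0,0,-5],"delta_rot":[0,0,0]},{"gripper":1.5,"xyz":[0,3,-9],"delta_rot":[0,0,0]},{"gripper":1.5,"xyz":[0,8,-12],"delta_rot":[0,0,0]},{"gripper":1.5,"xyz":[0,14,-12],"delta_rot":[0,0,0]}]'; python3 gb.py 86 2 6;  python3 - <<'E'
from h import *
c=bot.read_camera('top'); crop(c,'pics/f9.png',200,110,340,215,5.5);crop(c,'pics/f9b.png',270,140,360,220,8)
c=bot.read_camera('side'); crop(c,'pics/g9.png',190,140,320,240,6)
E
```

```text
clock: 13.05
tool_pos: [0.5225, -0.0791, 0.2254]
eef_rot: [0.207, 0.095, 0.974, -0.021]
wrist_force: [-0.3, 0.3, -2.5]
finger_gap: 0.0227
clock 13.05 now board [ 85.5 -14.1   6.2] F board [-1.3  0.3 -2.1] gap 0.0227 target [ 0.5261 -0.0634  0.2254]
xyz [-0.05, 1.61, 0.02] rot [-0.1, -0.0, -0.0]
clock: 13.68
tool_pos: [0.5023, 0.0693, 0.3394]
eef_rot: [0.21, 0.096, 0.973, -0.02]
wrist_force: [1.4, -0.4, -4.0]
finger_gap: 0.0231
clock 13.675 now board [ 87.6 127.6 130.1] F board [-0.3 -0.1 -4.2] gap 0.0231 target [ 0.5261 -0.0634  0.2254]
xyz [0.2, -12.58, 12.39] rot [0.1, 0.3, -0.2]
```

View pics/f9.png

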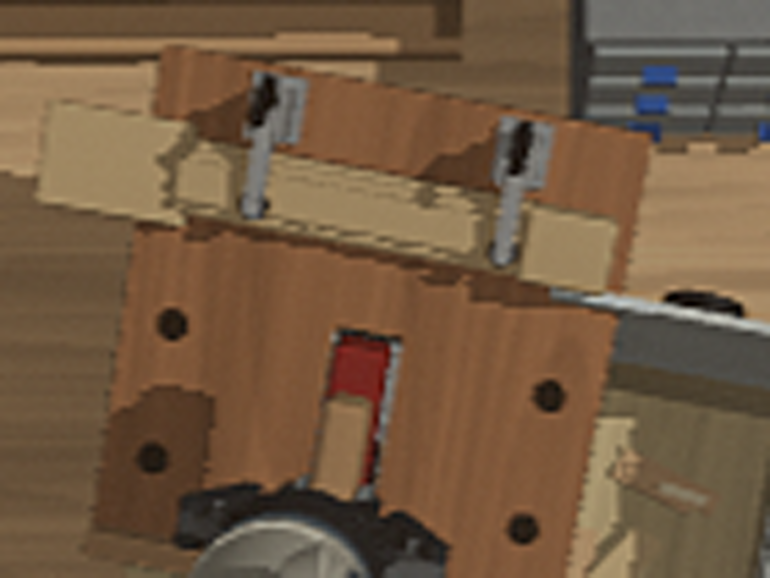

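View pics/f9b.png

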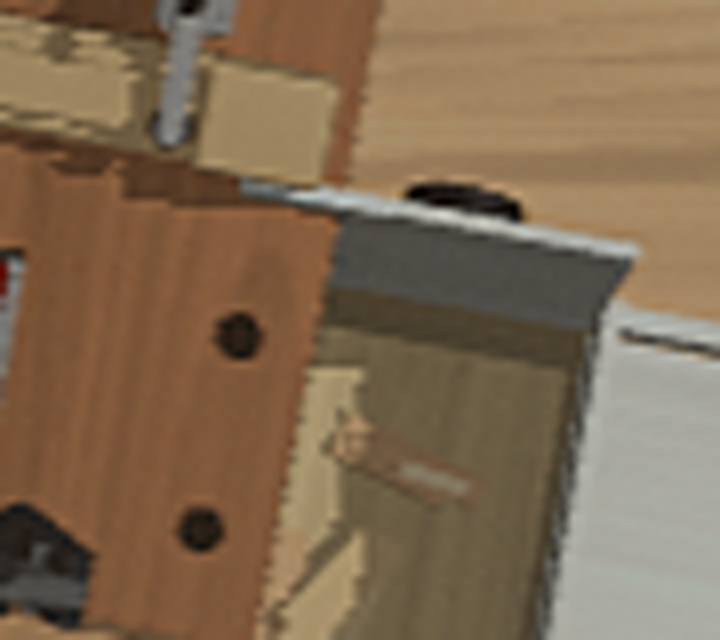

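View pics/g9.png

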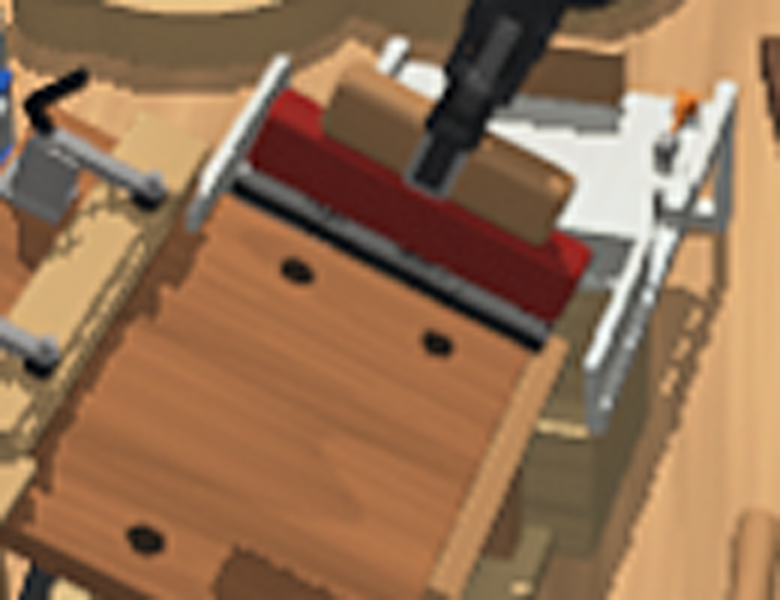

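```bash
python3 go.py .5286 .337 .274 0 68.4
```

```text
clock 13.775 pos [0.5026 0.0739 0.3373] F [-0.  -0.7 -4.3] gap 0.0225
xyz [4.78, 26.31, 4.87] rot [2.4, 24.1, 10.6]
```

```bash
python3 -m jog '[{"gripper":1.5,"xyz":[0,4,-1],"delta_rot":[0,0,0]},{"gripper":1.5,"xyz":[0,9,-1],"delta_rot":[0,2,0]},{"gripper":1.5,"xyz":[0.8,14.5,-1],"delta_rot":[0.5,6,2]},{"gripper":1.5,"xyz":[2,20,0],"delta_rot":[1.2,14,6]},{"gripper":1.5,"xyz":[4,25,2],"delta_rot":[2,21,9]}]'; python3 go.py .5286 .337 .2 0 68.4
```

```text
clock: 14.4
tool_pos: [0.5228, 0.3215, 0.3022]
eef_rot: [0.025, 0.177, 0.984, -0.002]
wrist_force: [1.0, -1.4, -3.0]
finger_gap: 0.0227
clock 14.4 pos [0.5228 0.3215 0.3022] F [ 1.  -1.4 -3. ] gap 0.0227
xyz [0.5, 1.61, 10.21] rot [0.3, 2.8, 1.3]
```

```bash
python3 -m jog '[{"gripper":1.5,"xyz":[0.2,0.8,3],"delta_rot":[0.3,2.8,1.3]},{"gripper":1.5,"xyz":[0.5,1.4,6],"delta_rot":[0.3,2.8,1.3]},{"gripper":1.5,"xyz":[0.5,1.4,9],"delta_rot":[0.3,2.8,1.3]},{"gripper":1.5,"xyz":[0.5,1.4,11],"delta_rot":[0.3,2.8,1.3]},{"gripper":1.5,"xyz":[0.5,1.4,11],"delta_rot":[0.3,2.8,1.3]}]'; python3 go.py .5286 .337 .074 0 68.4
```

```text
clock: 15.02
tool_pos: [0.527, 0.3314, 0.1893]
eef_rot: [-0.0, 0.187, 0.982, -0.002]
wrist_force: [0.2, 0.4, -3.1]
finger_gap: 0.0228
clock 15.025 pos [0.527  0.3314 0.1893] F [ 0.2  0.4 -3.1] gap 0.0228
xyz [0.07, 0.63, 11.52] rot [-0.3, 0.0, -0.0]
```

```bash
python3 -m jog '[{"gripper":1.5,"xyz":[0.1,0.6,3],"delta_rot":[-0.3,0,0]},{"gripper":1.5,"xyz":[0.1,0.6,6.5],"delta_rot":[-0.3,0,0]},{"gripper":1.5,"xyz":[0.1,0.6,9.5],"delta_rot":[-0.3,0,0]},{"gripper":1.5,"xyz":[0.1,0.6,10.5],"delta_rot":[-0.3,0,0]},{"gripper":1.5,"xyz":[0.1,0.6,10.5],"delta_rot":[-0.3,0,0]}]'; python3 go.py .5286 .337 .0725 0 68.4
```

```text
clock: 15.65
tool_pos: [0.5294, 0.3379, 0.0859]
eef_rot: [0.001, 0.187, 0.982, 0.001]
wrist_force: [-0.1, -0.6, -3.2]
finger_gap: 0.0228
clock 15.65 pos [0.5294 0.3379 0.0859] F [-0.1 -0.6 -3.2] gap 0.0228
xyz [0.05, -0.11, 1.34] rot [0.2, 0.1, -0.0]
```

```bash
python3 -m jog '[{"gripper":1.5,"xyz":[0,0,0.5],"delta_rot":[0.2,0.1,0]},{"gripper":1.5,"xyz":[0,0,1.0],"delta_rot":[0.2,0.1,0]},{"gripper":1.5,"xyz":[0,0,1.2],"delta_rot":[0.2,0.1,0]},{"gripper":1.5,"xyz":[0,0,1.2],"delta_rot":[0.2,0.1,0]}]'; python3 go.py .5286 .337 .0725 0 68.4
```

```text
clock: 16.15
tool_pos: [0.5289, 0.3376, 0.073]
eef_rot: [-0.0, 0.187, 0.982, -0.001]
wrist_force: [0.1, 0.1, -2.4]
finger_gap: 0.023
clock 16.15 pos [0.5289 0.3376 0.073 ] F [ 0.1  0.1 -2.4] gap 0.023
xyz [0.0, -0.07, 0.05] rot [-0.1, 0.0, 0.0]
```

```bash
python3 -m jog '[{"gripper":1.5,"xyz":[0,0,0.07],"delta_rot":[0,0,0]},{"gripper":1.5,"xyz":[0,0,0.12],"delta_rot":[0,0,0]},{"gripper":1.5,"xyz":[0,0,0.12],"delta_rot":[0,0,0]}]'; python3 go.py .5286 .337 .072 0 68.4
```

```text
clock: 16.52
tool_pos: [0.529, 0.3377, 0.072]
eef_rot: [0.0, 0.187, 0.982, -0.001]
wrist_force: [-0.7, -0.7, -2.5]
finger_gap: 0.0226
clock 16.525 pos [0.529  0.3377 0.072 ] F [-0.7 -0.7 -2.5] gap 0.0226
xyz [0.01, -0.08, 0.0] rot [-0.1, 0.0, 0.0]
```

```bash
python3 -m jog '[{"gripper":1.5,"xyz":[0,0,0.06],"delta_rot":[0,0,0]},{"gripper":1.5,"xyz":[0,0,0.06],"delta_rot":[0,0,0]}]'; python3 -m jog '[{"gripper":1.5,"xyz":[0,0,0.06],"delta_rot":[0,0,0]},{"gripper":1.5,"xyz":[0,0,0.06],"delta_rot":[0,0,0]}]';python3 go.py .5286 .337 .072 0 68.4
```

```text
clock: 16.77
tool_pos: [0.5291, 0.3378, 0.072]
eef_rot: [0.0, 0.187, 0.982, -0.0]
wrist_force: [-2.3, 0.3, 5.7]
finger_gap: 0.0227
clock: 17.02
tool_pos: [0.5291, 0.3378, 0.0719]
eef_rot: [0.0, 0.187, 0.982, -0.0]
wrist_force: [-3.5, -1.8, 10.6]
finger_gap: 0.0231
clock 17.025 pos [0.5291 0.3378 0.0719] F [-3.5 -1.8 10.6] gap 0.0231
xyz [0.01, -0.1, -0.01] rot [-0.0, 0.0, 0.0]
```

```bash
python3 -m jog '[{"gripper":1.5,"xyz":[0,0,-0.06],"delta_rot":[0,0,0]},{"gripper":4,"xyz":[0,0,-0.06],"delta_rot":[0,0,0]},{"gripper":7,"xyz":[0,0,-0.06],"delta_rot":[0,0,0]},{"gripper":7,"xyz":[0,0,-0.06],"delta_rot":[0,0,0]},{"gripper":7,"xyz":[0,0,-0.06],"delta_rot":[0,0,0]}]' 30;python3 -m jog '[{"gripper":7,"xyz":[0,0,-1],"delta_rot":[0,0,0]},{"gripper":7,"xyz":[0,0,-4],"delta_rot":[0,0,0]},{"gripper":7,"xyz":[0,0,-9],"delta_rot":[0,0,0]},{"gripper":7,"xyz":[0,0,-14],"delta_rot":[0,0,0]},{"gripper":7,"xyz":[0,0,-19],"delta_rot":[0,0,0]}]'; python3 go.py .53 .24 .32 0 78.9
```

```text
clock: 17.65
tool_pos: [0.529, 0.3376, 0.0712]
eef_rot: [0.0, 0.187, 0.982, -0.001]
wrist_force: [0.0, -0.5, 0.2]
finger_gap: 0.0698
clock: 18.27
tool_pos: [0.5289, 0.3378, 0.2638]
eef_rot: [0.0, 0.187, 0.982, -0.0]
wrist_force: [1.3, 0.4, 0.7]
finger_gap: 0.07
clock 18.275 pos [0.5289 0.3378 0.2638] F [1.3 0.4 0.7] gap 0.07
xyz [-3.71, -9.06, -5.61] rot [-0.0, 0.0, -10.5]
```

```bash
python3 go.py .474 -.413 .30 0 78.9
```

```text
clock 18.275 pos [0.5289 0.3378 0.2638] F [1.3 0.4 0.7] gap 0.07
xyz [-22.53, -71.83, -3.57] rot [-0.0, 0.0, -10.5]
```

```bash
python3 -m jog '[{"gripper":4,"xyz":[-1.3,-4,-2],"delta_rot":[0,0,-3]},{"gripper":2,"xyz":[-2.8,-9,-3.6],"delta_rot":[0,0,-6]},{"gripper":0,"xyz":[-4.5,-14.4,-3.6],"delta_rot":[0,0,-10.5]},{"gripper":0,"xyz":[-6.2,-19.8,-3.6],"delta_rot":[0,0,-10.5]},{"gripper":0,"xyz":[-7.9,-25,-3.6],"delta_rot":[0,0,-10.5]}]'; python3 go.py .474 -.413 .30 0 78.9;python3 - <<'E'
from h import *
c=bot.read_camera('side'); crop(c,'pics/h1.png',180,140,360,350,3)
print(bot.get_obs()['joints'].round(2))
E
```

```text
clock: 18.9
tool_pos: [0.51, 0.0747, 0.2985]
eef_rot: [0.001, 0.097, 0.995, -0.001]
wrist_force: [1.2, 0.4, -0.2]
finger_gap: -0.0002
clock 18.9 pos [0.51   0.0747 0.2985] F [ 1.2  0.4 -0.2] gap -0.0002
xyz [-5.84, -48.55, -0.1] rot [-0.1, 0.1, 0.0]
[ 0.14  0.13  1.81 -0.01  1.2  -1.24]
```

View pics/h1.png

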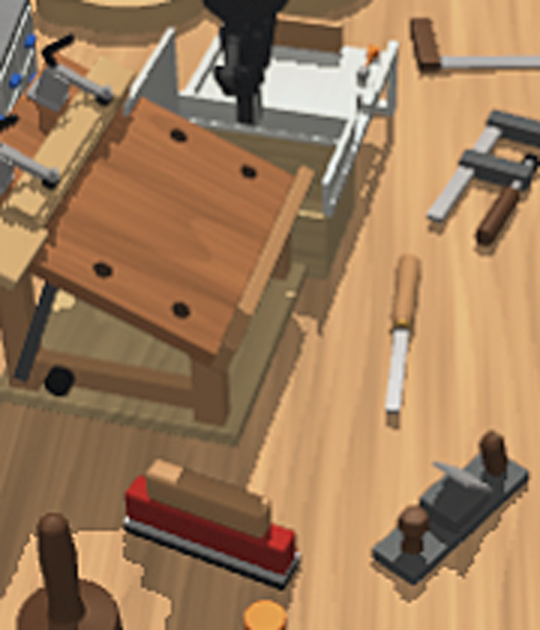

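Board clear, scraper standing upright at its old spot (side view, scraper around (210,520) in the crop). On to the gate.

```bash
python3 -m jog '[{"gripper":0,"xyz":[-0.6,-5,0],"delta_rot":[0,0,0]},{"gripper":0,"xyz":[-1.2,-10.5,0],"delta_rot":[0,0,0]},{"gripper":0,"xyz":[-1.9,-16,0],"delta_rot":[0,0,0]},{"gripper":0,"xyz":[-2.6,-21.5,0],"delta_rot":[0,0,0]},{"gripper":0,"xyz":[-3.2,-27,0],"delta_rot":[0,0,0]}]';python3 -m jog '[{"gripper":0,"xyz":[-0.6,-5,0],"delta_rot":[0,0,0]},{"gripper":0,"xyz":[-1.2,-10.5,0],"delta_rot":[0,0,0]},{"gripper":0,"xyz":[-1.9,-16,0],"delta_rot":[0,0,0]},{"gripper":0,"xyz":[-2.6,-21.5,0],"delta_rot":[0,0,0]},{"gripper":0,"xyz":[-2.6,-21.5,0],"delta_rot":[0,0,0]}]';  python3 go.py .474 -.413 .123 0 78.9;python3 - <<'E'
from h import *
c=bot.read_camera('side'); crop(c,'pics/h2.png',180,100,340,240,5)
c=bot.read_camera('top'); crop(c,'pics/h3.png',270,130,430,260,5)
print(bot.get_obs()['joints'].round(2))
E
```

```text
clock: 19.58
tool_pos: [0.4896, -0.1965, 0.2988]
eef_rot: [0.001, 0.097, 0.995, -0.001]
wrist_force: [0.4, 0.3, 0.2]
finger_gap: 0.0001
clock: 20.2
tool_pos: [0.4733, -0.414, 0.2985]
eef_rot: [0.0, 0.098, 0.995, -0.001]
wrist_force: [0.2, 0.8, -0.2]
finger_gap: 0.0001
clock 20.2 pos [ 0.4733 -0.414   0.2985] F [ 0.2  0.8 -0.2] gap 0.0001
xyz [-0.04, 0.16, 17.54] rot [-0.1, 0.0, -0.2]
[-0.72  0.32  1.58 -0.    1.25 -2.09]
```

View pics/h2.png

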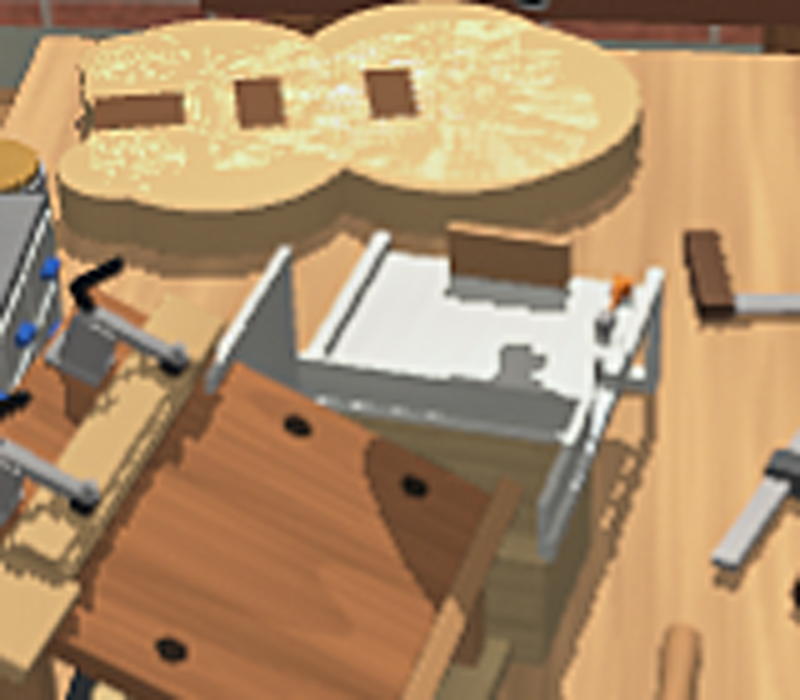

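View pics/h3.png

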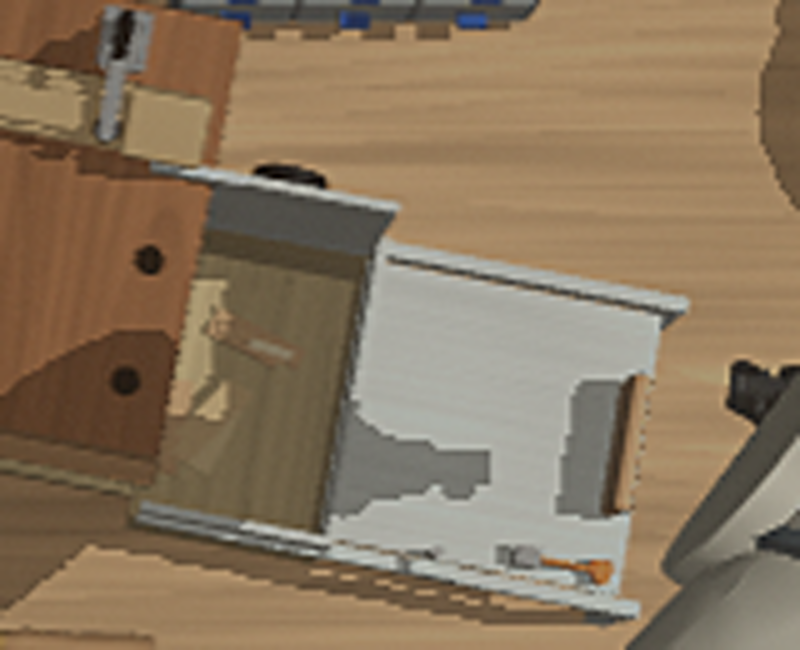

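Run:
```python
from h import *
c=bot.read_camera('top'); im=c['img'][170:245,290:350]; im=np.clip((im/255.)**.6*255,0,255).astype(np.uint8)
cv2.imwrite('pics/h4.png',cv2.resize(im,None,fx=8,fy=8,interpolation=cv2.INTER_CUBIC)[:,:,::-1])
```

```text
(no output)
```

View pics/h4.png

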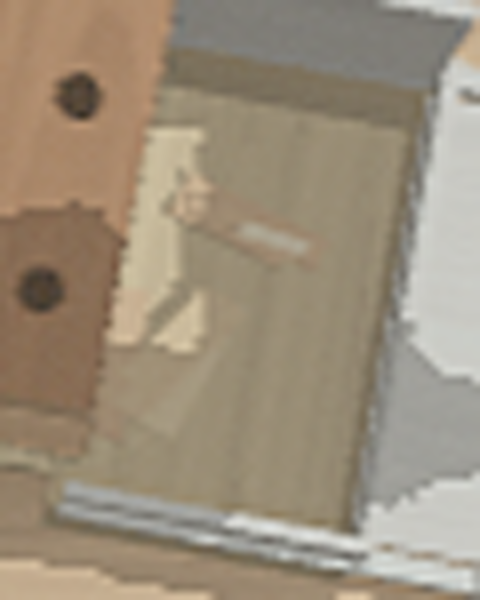

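```bash
python3 -m jog '[{"gripper":0,"xyz":[0,0,4],"delta_rot":[0,0,0]},{"gripper":0,"xyz":[0,0,9],"delta_rot":[0,0,0]},{"gripper":0,"xyz":[0,0,14],"delta_rot":[0,0,0]},{"gripper":0,"xyz":[0,0,17.5],"delta_rot":[0,0,0]},{"gripper":0,"xyz":[0,0,17.5],"delta_rot":[0,0,0]}]' 40; python3 go.py .4837 -.366 .123 0 78.9;python3 - <<'E'
from h import *
c=bot.read_camera('side'); crop(c,'pics/i2.png',220,120,330,200,7)
c=bot.read_camera('top'); crop(c,'pics/i3.png',330,170,430,250,7)
E
```

```text
clock: 20.98
tool_pos: [0.473, -0.4083, 0.1212]
eef_rot: [-0.002, 0.096, 0.995, 0.001]
wrist_force: [-0.1, 0.1, 0.5]
finger_gap: -0.0005
clock 20.975 pos [ 0.473  -0.4083  0.1212] F [-0.1  0.1  0.5] gap -0.0005
xyz [-0.24, 4.36, -0.18] rot [0.1, -0.3, 0.1]
```

View pics/i2.png

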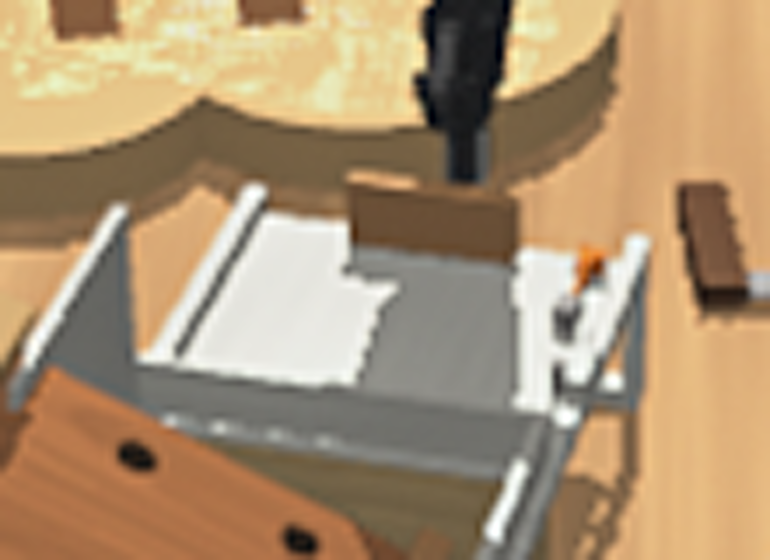

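View pics/i3.png

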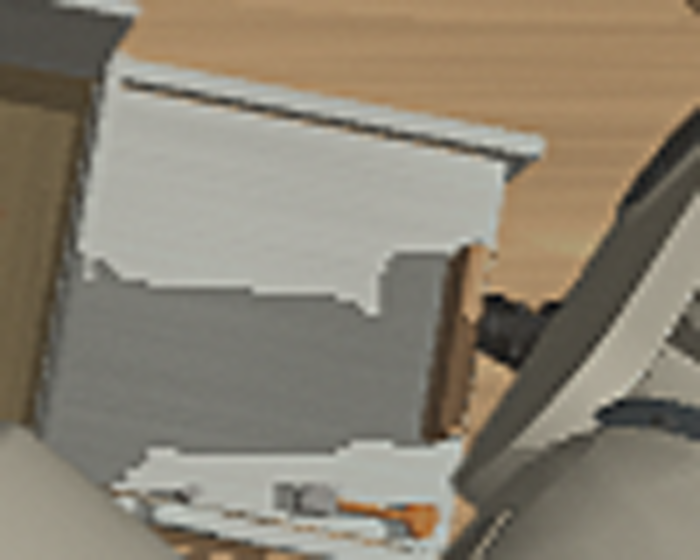

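```bash
python3 -m jog '[{"gripper":0,"xyz":[0,0.8,0],"delta_rot":[0,0,0]},{"gripper":0,"xyz":[0,1.6,0],"delta_rot":[0,0,0]},{"gripper":0,"xyz":[0,2.4,0],"delta_rot":[0,0,0]},{"gripper":0,"xyz":[0,3.4,0],"delta_rot":[0,0,0]},{"gripper":0,"xyz":[0,4.4,0],"delta_rot":[0,0,0]}]'
cat > gt.py <<'E'
from h import *
p=np.load('board.npy'); ys=np.array([-np.sin(p[3]),np.cos(p[3]),0]); xs=np.array([np.cos(p[3]),np.sin(p[3]),0])
m=np.array([.53452,-.12313,.125]); o=bot.get_obs(); d=o['tool_pos']-m
print('clock',o['clock'],'mouth-frame x,y mm',(d@xs*1e3).round(1),(d@ys*1e3).round(1),'z',o['tool_pos'][2].round(4),'F along y',(o['wrist_force']@ys).round(1),'x',(o['wrist_force']@xs).round(1))
E
python3 gt.py
python3 - <<'E'
from h import *
c=bot.read_camera('side'); crop(c,'pics/i4.png',220,120,330,200,7)
E
```

```text
clock: 21.7
tool_pos: [0.4827, -0.3672, 0.1233]
eef_rot: [0.0, 0.097, 0.995, -0.001]
wrist_force: [-0.7, -1.4, 1.3]
finger_gap: -0.0003
clock 21.7 mouth-frame x,y mm -3.8 -249.5 z 0.1233 F along y -1.5 x -0.4
```

View pics/i4.png

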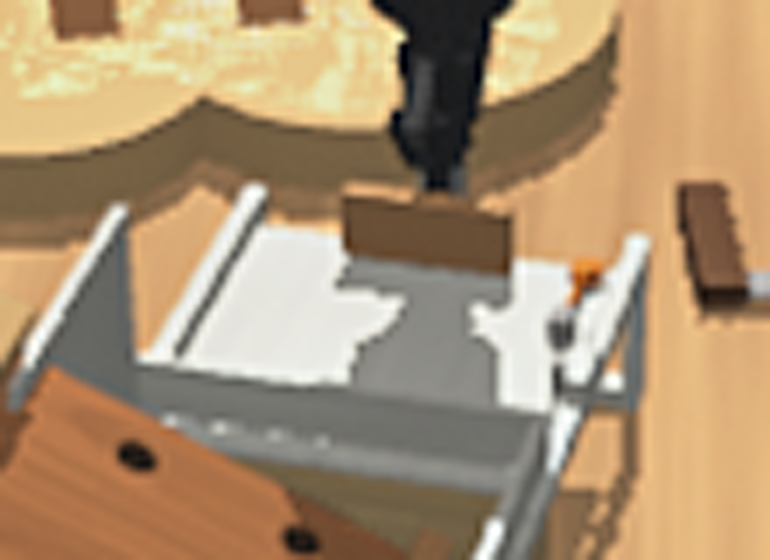

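```bash
python3 -m jog '[{"gripper":0,"xyz":[0,0.8,0],"delta_rot":[0,0,0]},{"gripper":0,"xyz":[0,1.6,0],"delta_rot":[0,0,0]},{"gripper":0,"xyz":[0,2.4,0],"delta_rot":[0,0,0]},{"gripper":0,"xyz":[0,3.2,0],"delta_rot":[0,0,0]},{"gripper":0,"xyz":[0,4,0],"delta_rot":[0,0,0]}]';python3 gt.py;  python3 -m jog '[{"gripper":0,"xyz":[0,0.8,0],"delta_rot":[0,0,0]},{"gripper":0,"xyz":[0,1.6,0],"delta_rot":[0,0,0]},{"gripper":0,"xyz":[0,2.4,0],"delta_rot":[0,0,0]},{"gripper":0,"xyz":[0,3.2,0],"delta_rot":[0,0,0]},{"gripper":0,"xyz":[0,4,0],"delta_rot":[0,0,0]}]'; python3 gt.py
python3 - <<'E'
from h import *
c=bot.read_camera('side'); crop(c,'pics/i5.png',220,120,330,200,7)
c=bot.read_camera('top'); crop(c,'pics/i6.png',290,170,420,255,6)
E
```

```text
clock: 22.38
tool_pos: [0.4903, -0.328, 0.1231]
eef_rot: [0.0, 0.097, 0.995, -0.001]
wrist_force: [0.3, -1.0, 0.2]
finger_gap: -0.0004
clock 22.375 mouth-frame x,y mm -3.9 -209.5 z 0.1231 F along y -0.9 x 0.5
clock: 23.0
tool_pos: [0.498, -0.2887, 0.123]
eef_rot: [-0.0, 0.097, 0.995, -0.001]
wrist_force: [0.5, -0.0, 0.9]
finger_gap: 0.0002
clock 23.0 mouth-frame x,y mm -4.0 -169.5 z 0.123 F along y 0.1 x 0.5
```

View pics/i5.png

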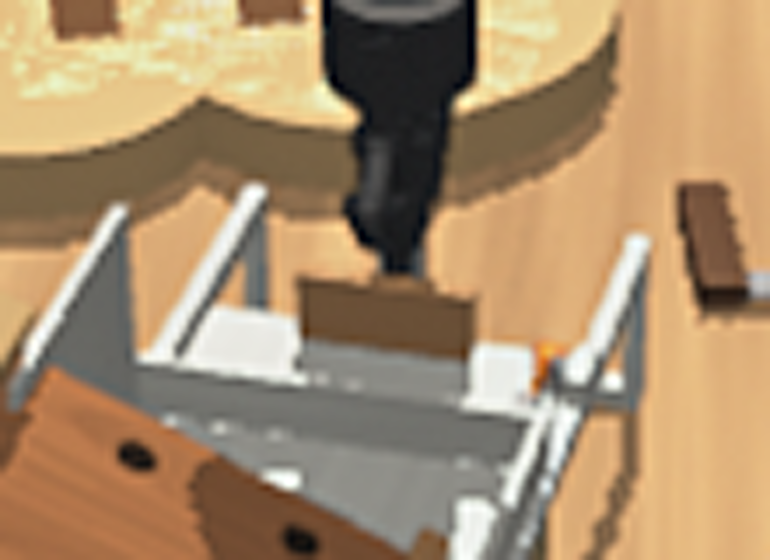

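View pics/i6.png

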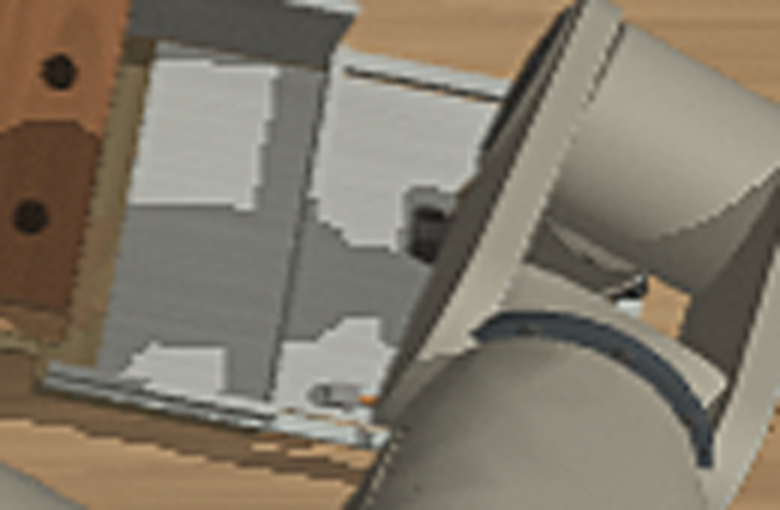

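```bash
python3 -m jog '[{"gripper":0,"xyz":[0,0.3,0],"delta_rot":[0,0,0]},{"gripper":0,"xyz":[0,0.6,0],"delta_rot":[0,0,0]},{"gripper":0,"xyz":[0,0.9,0],"delta_rot":[0,0,0]}]';python3 gt.py;  python3 -m jog '[{"gripper":0,"xyz":[0,0.3,0],"delta_rot":[0,0,0]},{"gripper":0,"xyz":[0,0.6,0],"delta_rot":[0,0,0]}]'; python3 gt.py
python3 - <<'E'
from h import *
c=bot.read_camera('side'); crop(c,'pics/i7.png',220,120,330,200,7)
E
```

```text
clock: 23.48
tool_pos: [0.4996, -0.2803, 0.123]
eef_rot: [-0.0, 0.097, 0.995, -0.001]
wrist_force: [0.1, -0.7, -0.4]
finger_gap: -0.0003
clock 23.475 mouth-frame x,y mm -4.0 -161.0 z 0.123 F along y -0.6 x 0.3
clock: 23.72
tool_pos: [0.5007, -0.2752, 0.123]
eef_rot: [0.0, 0.096, 0.995, -0.001]
wrist_force: [-2.5, -6.4, -2.5]
finger_gap: -0.0003
clock 23.725 mouth-frame x,y mm -3.9 -155.7 z 0.123 F along y -6.7 x -1.2
```

View pics/i7.png

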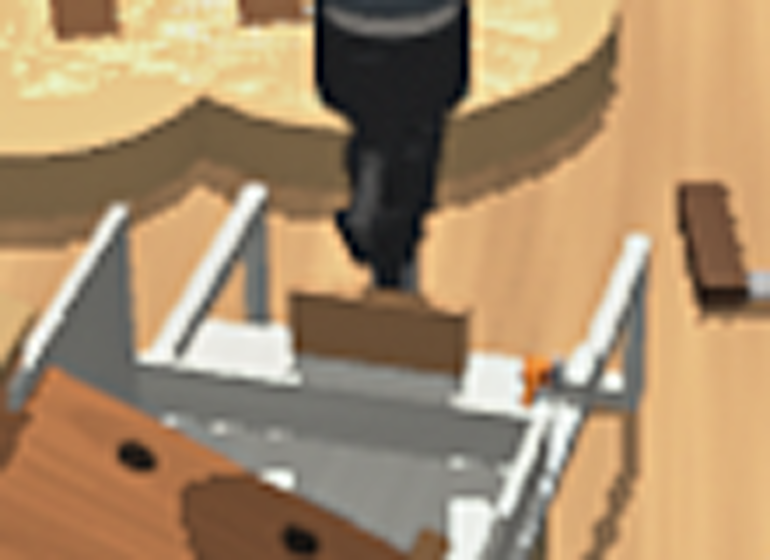

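Force rose to 6.7 N: the tab is at the post. Push on in small steps.

```bash
python3 -m jog '[{"gripper":0,"xyz":[0,0.2,0],"delta_rot":[0,0,0]},{"gripper":0,"xyz":[0,0.4,0],"delta_rot":[0,0,0]}]';python3 gt.py;  python3 -m jog '[{"gripper":0,"xyz":[0,0.2,0],"delta_rot":[0,0,0]},{"gripper":0,"xyz":[0,0.4,0],"delta_rot":[0,0,0]}]'; python3 gt.py
python3 - <<'E'
from h import *
c=bot.read_camera('side'); crop(c,'pics/i8.png',220,120,330,200,7)
E
```

```text
clock: 24.02
tool_pos: [0.5015, -0.2708, 0.123]
eef_rot: [0.0, 0.097, 0.995, -0.001]
wrist_force: [-0.6, -3.5, -0.3]
finger_gap: 0.0
clock 24.025 mouth-frame x,y mm -4.0 -151.3 z 0.123 F along y -3.5 x 0.1
clock: 24.28
tool_pos: [0.5024, -0.2662, 0.123]
eef_rot: [-0.0, 0.097, 0.995, -0.0]
wrist_force: [0.5, -0.8, -0.2]
finger_gap: 0.0002
clock 24.275 mouth-frame x,y mm -4.0 -146.6 z 0.123 F along y -0.6 x 0.6
```

View pics/i8.png

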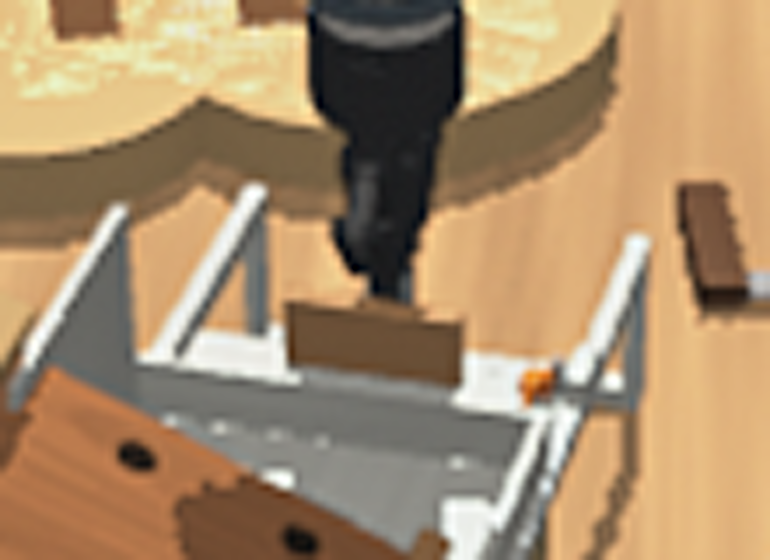

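```bash
python3 -m jog '[{"gripper":0,"xyz":[0,0.2,0],"delta_rot":[0,0,0]},{"gripper":0,"xyz":[0,0.4,0],"delta_rot":[0,0,0]}]';python3 gt.py;  python3 -m jog '[{"gripper":0,"xyz":[0,0.1,0],"delta_rot":[0,0,0]},{"gripper":0,"xyz":[0,0.2,0],"delta_rot":[0,0,0]}]'; python3 gt.py
python3 - <<'E'
from h import *
c=bot.read_camera('side'); crop(c,'pics/i9.png',220,120,330,200,7)
E
```

```text
clock: 24.58
tool_pos: [0.5029, -0.2634, 0.1231]
eef_rot: [-0.0, 0.096, 0.995, -0.001]
wrist_force: [-3.3, -13.2, -1.7]
finger_gap: -0.0002
clock 24.575 mouth-frame x,y mm -4.0 -143.8 z 0.1231 F along y -13.6 x -0.7
clock: 24.82
tool_pos: [0.503, -0.2633, 0.1231]
eef_rot: [-0.0, 0.096, 0.995, -0.003]
wrist_force: [-6.3, -20.4, -2.6]
finger_gap: 0.0003
clock 24.825 mouth-frame x,y mm -4.0 -143.6 z 0.1231 F along y -21.2 x -2.2
```

View pics/i9.png

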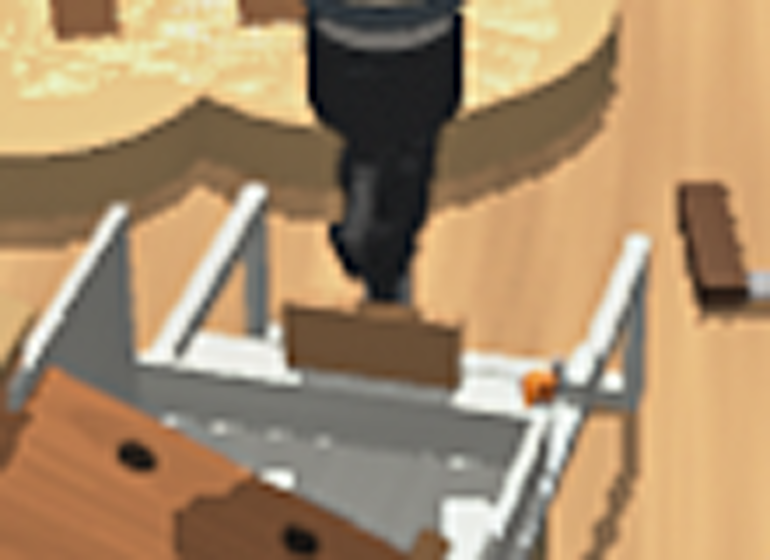

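```bash
python3 -m jog '[{"gripper":0,"xyz":[0,-1.5,0],"delta_rot":[0,0,0]},{"gripper":0,"xyz":[0,-5,0],"delta_rot":[0,0,0]},{"gripper":0,"xyz":[0,-9,-3],"delta_rot":[0,0,0]},{"gripper":0,"xyz":[0,-12,-8],"delta_rot":[0,0,0]},{"gripper":0,"xyz":[2,-15,-13],"delta_rot":[0,0,0]}]';python3 -m jog '[{"gripper":0,"xyz":[4,-4,-2],"delta_rot":[0,0,0]},{"gripper":0,"xyz":[8,-8,-4],"delta_rot":[0,0,0]},{"gripper":0,"xyz":[12,-12,-4],"delta_rot":[0,0,0]},{"gripper":0,"xyz":[14,-14,-4],"delta_rot":[0,0,0]}]'; python3 gt.py
python3 - <<'E'
from h import *
c=snap('side','pics/j1.png'); crop(c,'pics/j2.png',180,120,330,230,5)
c=snap('top','pics/j3.png'); crop(c,'pics/j4.png',270,130,420,260,5)
E
```

```text
clock: 25.5
tool_pos: [0.4551, -0.4051, 0.2545]
eef_rot: [0.0, 0.097, 0.995, -0.0]
wrist_force: [1.5, -0.3, -0.1]
finger_gap: 0.0002
clock: 26.0
tool_pos: [0.2883, -0.5157, 0.2939]
eef_rot: [0.0, 0.098, 0.995, -0.001]
wrist_force: [0.6, 1.0, 0.4]
finger_gap: -0.0002
clock 26.0 mouth-frame x,y mm -165.9 -432.6 z 0.2939 F along y 1.1 x 0.4
```

View pics/j1.png

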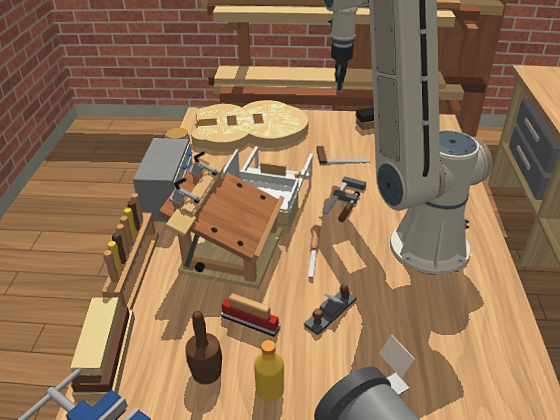

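View pics/j2.png

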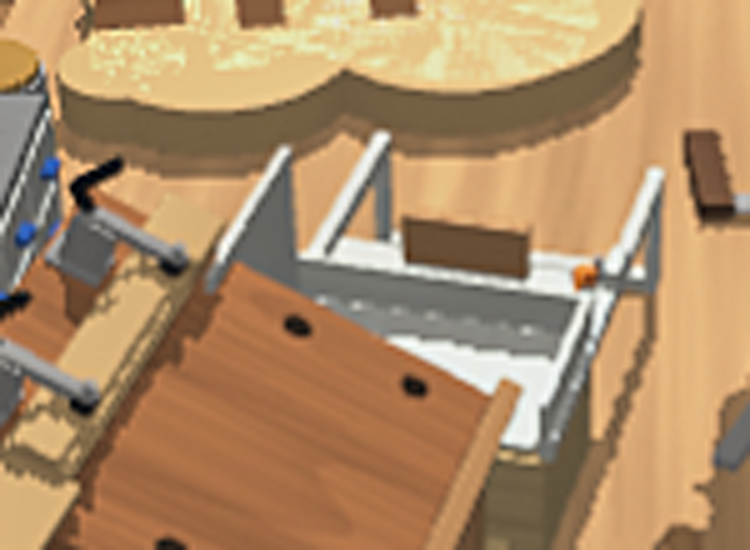

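View pics/j3.png

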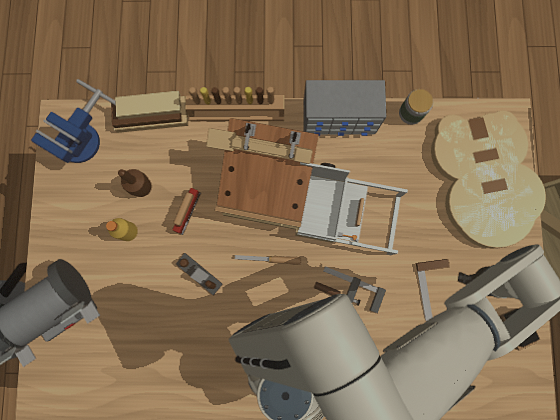

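View pics/j4.png

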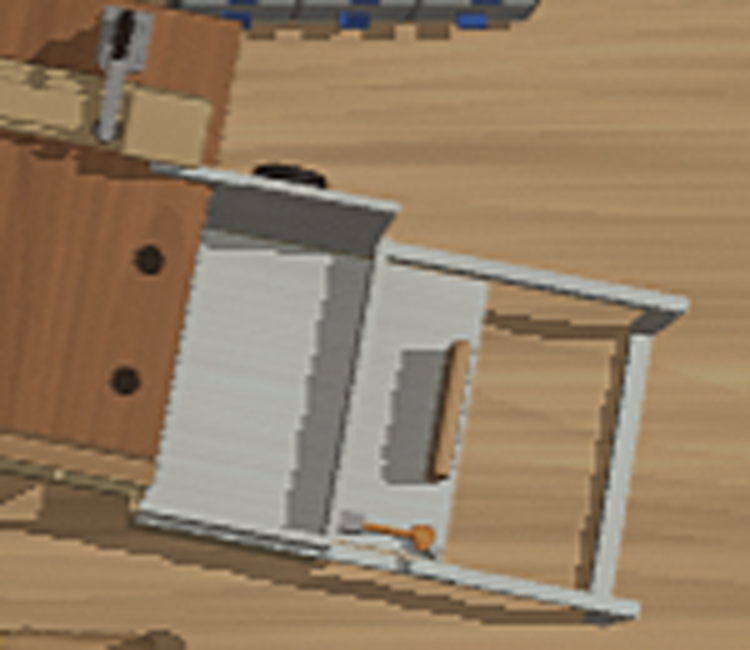

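Run:
```python
from h import *
p=np.load('board.npy'); ys=np.array([-np.sin(p[3]),np.cos(p[3]),0]); m=np.array([.53452,-.12313,.125])
ct=bot.read_camera('top');cs=bot.read_camera('side')
px=lambda U,V,s,u,v:((U+.5)/s-.5+u,(V+.5)/s-.5+v)
for q in (px(468,343,5,270,130),px(447,478,5,270,130)): print('top outer edge y',(onz(ct,*q,.13)-m)@ys)
for q in (px(404,217,5,180,120),px(529,234,5,180,120)): print('side inner edge y',(onz(cs,*q,.13)-m)@ys)
```

```text
top outer edge y -0.12835255855837122
top outer edge y -0.1297003544109458
side inner edge y -0.11092157768416155
side inner edge y -0.11137228325722177
```

```bash
python3 -c "
from bench import bot
print(bot.get_obs()['clock']); print(bot.job_done())"
```

```text
26.2
the job is handed in; nothing more can be done
None
```

I wiped the chips off the board into the trap with the scraper block, stood the block upright again at its old spot, then pushed the gate shut. I handed the job in at 26.2 s.

**Chips:** the last pictures show the board empty and no chip on the bench. Before the gate closed I could make out two or three chips in the trap. The rest were hidden under the board's edge and the shadow, so I did not count all four directly.

**Gate:** the push force rose to about 7 N at the tab, dropped to under 1 N as it passed, then climbed to 21 N against the stop. After I backed off, the gate stayed covering the whole mouth. The camera puts the pull within about 5 mm of its expected shut position. That is too coarse to confirm the last 2 mm, so "clicked" rests on the force readings.

**Contacts:**
- The scraper's first touch on the board reached about 46 N through the held block, because the board was about 6 mm higher than my estimate. I backed off at once.
- Pushing the chips took up to 18 N near the board's end.
- The neck and the other tools look as they did at the start.

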